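# Close up the restrictor block and put it under the inspection lamp

### The job

Swing the inspection lamp's arm clear of the bronze restrictor block, then fit every loose dark steel cover plate into a pocket of the block (any free pocket), pressed down until it sits level and flush with the block's top, and turn the block's adjusting knob so that its pointer lines up with the white index mark. When that is done, swing the lamp back so that its head is over the middle pocket, and last of all flip the lamp's black toggle switch over to on (away from the robot); leave the other parts on the ledge undisturbed.

Things in the scene. Friction and masses are not known exactly. Their poses are not given: they have to be found in the camera images.
- block: fixed bronze restrictor block, 100 mm (x) by 305 mm (y) by 45 mm tall, with three pockets in a row along y and the adjusting knob at its -y end. Origin: under the middle pocket; the block reaches y = -200 to +105 mm
- pocket0 (a point): pocket next to the knob: centre of a pocket in the block's top, at the level of the top face (45 mm above the ledge); block axes. 65.5 mm (block x) by 49.5 mm (block y): a cover goes in with 2.5 mm play all round, its rib along block y. Any cover fits any pocket
- pocket1 (a point): the middle pocket, otherwise as pocket0. Each pocket holds a stiff seal pad, first 3 mm below the top face, so that a laid-in cover stands 5 mm proud; about 7 N pushes pad and cover 5 mm down, the cover's plate then flush with the top face, and there they stay
- pocket2 (a point): the pocket farthest from the knob, otherwise as pocket0
- cover0: loose dark steel cover plate, 60 x 44 x 8 mm (its x by y by z), with a grip rib on top that is 12 mm wide along the plate's x, 30 mm long along its y and 20 mm tall (rib top 28 mm above the underside); 0.15 kg. Origin: centre of its underside. Absent (None) in some starts; all the covers are alike
- cover1: as cover0
- cover2: as cover0
- knob (a joint): adjusting knob, vertical axis; grows clockwise seen from above, turns from -0.2 to 3.4 rad, stays where left. Black disc 60 mm across with a grip bar on it, 48 mm long along the pointer's direction, 14 mm wide, spanning 55 to 81 mm above the ledge; white pointer line at one end
- knob_grip (a point): on the knob's axis, in the grip bar, 71 mm above the ledge
- pointer_tip (a point): tip of the knob's pointer, 36 mm from the knob's axis; turns with the knob
- index_mark (a point): the white T-shaped index mark beside the knob, 36 mm from the knob's axis; its angle differs from start to start and does not move. Set: pointer tip within 3.8 mm of it, seen from above (6 degrees). Always reached by turning clockwise
- lamp_arm (a joint): swing of the lamp arm about its vertical post, clockwise from above; about 0 when the head is over the middle pocket, grows as it swings clear (away from the knob, towards the robot's left); -0.35 to 1.7 rad, light friction, stays where left
- lamp_pivot (a point): on the axis of the post, at the height of lamp_handle (240 mm); post 22 mm across, 190 mm tall
- lamp_handle (a point): middle of the graspable upper part of the upright round rubber handle on top of the lamp head, 16 mm across, from 210 to 258 mm above the ledge; 205 mm from the pivot. The arm (14 mm thick, at 202 mm) runs from the post to the head
- lamp_head (a point): centre of the lamp head's underside, directly below the handle, 170 mm above the ledge; head 80 mm across. Clear of the block: at least 170 mm from the middle pocket seen from above. Back over it: within 40 mm of the middle pocket's centre seen from above
- toggle (a joint): black toggle switch on the lamp's base plate; 0 = off, leaning towards the robot (the base's -x), 0.9 = on, leaning away (+x); on counts from 0.72. Swings about a level axis, stays where left
- toggle_tip (a point): tip of the toggle's lever (55 mm long)
- valve: copper accumulator valve: body 60 mm across, handwheel on top at 86 mm, 0.9 kg; origin under its middle. Bystander
- fitting0: blue anodised hydraulic fitting standing upright, 36 mm across, 50 mm tall; origin under its middle. Bystander
- fitting1: second blue anodised fitting, the same. Bystander
- wrench: steel wrench lying flat, 170 mm long. Bystander
- tin: green tin, 64 mm across, 70 mm tall. Bystander
- gauge: spare pressure gauge lying on its back, 68 mm across, 28 mm thick. Bystander
There are look-alikes about, which are no part of the job. Leave any orange look-alike of the cover0 alone. Leave any orange or purple look-alike of the cover1 alone.

How it is judged (in metres and radians):
On the way, in this order (a step that is already met when the one before it is completed fails the run):
1. the lamp head is swung clear of the block (horizontal distance between lamp_head and pocket1 above 0.17 m), for 0.2 s.
2. every cover is seated flush in a pocket and the knob is on the index mark (((horizontal distance between cover0 and pocket0 below 0.005 m and z of cover0 in the frame of pocket0 between -0.011 and -0.0062 m and angle between cover0's own z axis and vertical below 0.06 rad) or (horizontal distance between cover0 and pocket1 below 0.005 m and z of cover0 in the frame of pocket1 between -0.011 and -0.0062 m and angle between cover0's own z axis and vertical below 0.06 rad) or (horizontal distance between cover0 and pocket2 below 0.005 m and z of cover0 in the frame of pocket2 between -0.011 and -0.0062 m and angle between cover0's own z axis and vertical below 0.06 rad)) and ((horizontal distance between cover1 and pocket0 below 0.005 m and z of cover1 in the frame of pocket0 between -0.011 and -0.0062 m and angle between cover1's own z axis and vertical below 0.06 rad) or (horizontal distance between cover1 and pocket1 below 0.005 m and z of cover1 in the frame of pocket1 between -0.011 and -0.0062 m and angle between cover1's own z axis and vertical below 0.06 rad) or (horizontal distance between cover1 and pocket2 below 0.005 m and z of cover1 in the frame of pocket2 between -0.011 and -0.0062 m and angle between cover1's own z axis and vertical below 0.06 rad)) and ((horizontal distance between cover2 and pocket0 below 0.005 m and z of cover2 in the frame of pocket0 between -0.011 and -0.0062 m and angle between cover2's own z axis and vertical below 0.06 rad) or (horizontal distance between cover2 and pocket1 below 0.005 m and z of cover2 in the frame of pocket1 between -0.011 and -0.0062 m and angle between cover2's own z axis and vertical below 0.06 rad) or (horizontal distance between cover2 and pocket2 below 0.005 m and z of cover2 in the frame of pocket2 between -0.011 and -0.0062 m and angle between cover2's own z axis and vertical below 0.06 rad)) and horizontal distance between pointer_tip and index_mark below 0.0038 m), for 0.2 s.
3. the lamp head is back over the middle pocket, the switch still off (horizontal distance between lamp_head and pocket1 below 0.04 m and value of joint toggle below 0.35 rad), for 0.2 s.
4. the toggle is flipped on (horizontal distance between lamp_head and pocket1 below 0.04 m and value of joint toggle above 0.72 rad), for 0.2 s.
At the end, for the whole second after the job is handed in: every cover present lies level in a pocket of its own, within 5 mm of its centre and at most 1.8 mm proud; pointer tip within 3.8 mm of the index mark; lamp head within 40 mm (seen from above) of the middle pocket's centre; toggle beyond 0.72 rad; all at rest and released (all of step 2 and all of step 4 and velocity of joint lamp_arm between -0.05 and 0.05 rad/s and velocity of joint knob between -0.05 and 0.05 rad/s and linear speed of each of cover0, cover1, cover2 below 0.02 m/s); the robot touches nothing.
It fails at once if a bystander is moved more than 50 mm or knocked over (distance of any of valve, fitting0, fitting1, wrench, tin, gauge from where it was at the start of the episode above 0.05 m or angle between any of valve, fitting0, fitting1, wrench, tin, gauge's own z axis and vertical above 0.7 rad).
Of cover0, cover1, cover2 only 2 to 3 are there at a start; the rules pass over those that are not, and their reading is None.
At some moment in a run one of cover0, cover1, cover2 may be knocked a few centimetres aside while the robot is not near it.
Once in a run the grip may slacken for a moment while it holds something.
It also fails if it takes over 208 s, if anything falls off the work surface, if the arm or the gripper's body presses on something with over 40 N, if the wrist force passes 120 N, or if a joint passes its speed limit or range.

### The arm

A 6-joint arm with a two-finger parallel gripper is mounted at the origin on the work surface. World frame = base frame: x ahead of the robot, y to its left, z up, the work surface at z = 0. Lengths are in mm, angles in degrees, forces in N, time in s.
With the tool pointing down it reaches from about 375 to 900 mm from the base axis. Payload 3.1 kg.
Tool frame: the origin (TCP) lies between the finger pads; the fingertips stand 11 mm ahead of it and the grasp point (between the pads) lies 8 mm behind it (ctrl.finger_overhang is the distance from the TCP to the fingertips, in mm); y points along the fingers, z is the direction in which the jaws open and shut, and the axes are right-handed (so a half turn about y gives the same grasp; the last joint's range is limited). The gripper opens to 85 mm and grips with 20 to 120 N. Pads are 22 mm wide; open, the fingers measure 114 mm over their backs; the gripper's body (76 mm by 85 mm) begins 54 mm behind the grasp point. The pads swing forward as they close: fully open they stand 13 mm farther back than shut.
Start: joints at [-10.227, 30.224, 82.088, -0, 67.689, -10.227], TCP at [624.977, 0.034, 242.31] pointing down, gripper open.
Joint ranges: [-176.69, 176.69], [-43.24, 126.21], [12.49, 139.97], [-82, 262], [0, 151.66], [-163.58, 163.58]. Speed limits (degrees/s): [159.86, 159.86, 180, 180, 180, 180].

### API

Orientations are given as a 3x3 rotation matrix whose columns are the frame's x, y, z axes.
In Python, from rig import ctrl, viewer gives the robot as it stands.
- The arm moves only by the tool step_arm, never from a script. Its argument "targets" is a list of rows, each a list of 3 entries, a list of its own where there are three numbers: the turn, a rotation vector about the tool's x, y, z normalised to -1 to 1, where 1 is 60 degrees, then the shift along the tool's x, y, z normalised to -1 to 1, where 1 is 0.4 m, then the opening, from 0 (shut) to 1 (fully open). A call has 1 to 20 rows; each row shifts and turns the commanded pose from where the row before left it, along the tool's axes as they then stand; what a row does not reach is not made up. A row lasts 1/12 s, in which the tool goes at most 41.7 mm and 7.16 degrees, less where a joint would pass 70% of its speed; a pose out of reach is approached as far as the arm can. A call with a number of a shift or a turn outside -1 to 1 is refused whole. A call with a gripper value outside its range is refused whole. The fingers move at their own pace and stop on an object; "newtons" is the grip in N (left out, the last holds). Time passes only in rows, so rows that do not move let the fingers close. It gives the time, the measured TCP pose, the force and the opening at its end, in the units of the state.
- ctrl.sense(): the state, without advancing time (a new reading comes with each control period).
- viewer.capture(name): name is "scene" or "side" or "wrist"; returns the picture (420x560x3 uint8, red, green, blue); there is no depth.
- viewer.calibration(name): a dict with "mtx" (3x3 intrinsics, pixels), "dist_coeffs" ([k1, k2, p1, p2, k3] as OpenCV has them; the pictures are not rectified), "extrinsics" (4x4, takes a point from camera to world coordinates); the wrist camera has in their place "T_tool_cam" (4x4, takes a point from camera to tool coordinates, whose origin is the TCP and whose axes are the tool frame's). Camera axes: x right, y up, looking along -z (the intrinsics and any distortion apply to the point x, -y, -z); pixel columns grow to the right and rows downward; lengths in mm; the calibration is good to about 2 mm. A picture is of the moment at which its call begins: read the wrist's pose just before it. calibration takes no time and is no camera call.
- ctrl.sign_off(): hands the job in, once; it reports no verdict.
The state is a dict: "clock": time; "joint_positions": joint angles; "dq": joint speeds; "tau": joint torques, N m; "ee_pos": TCP position; "ee_rot": TCP orientation; "contact_force": force on the tool from outside, world axes, zero at the start; "wrist_torque": the same for the moment, N m; "opening": finger opening in mm.
Only numpy, scipy, OpenCV 4.12 (cv2) and the standard library are available. Lean on these libraries where they do the work, as an engineer would, in place of code of your own. Each camera call takes 0.05 s, during which the arm holds its last target.

## Working session

There is one attempt and no reset: what is moved stays moved. The work goes in short steps, Python scripts to look and compute and a tool call to move; the robot and the scene stay as the last step left them, time stands still between calls to the robot, and variables do not carry over. Pictures are saved under pics/ and viewed, and the job is handed in when it is done.

Besides the shell and the picture viewer there is one more tool, called after "Emit:" as name(argument=value, ...), one argument or row to a line, values as JSON. step_arm: Moves the arm, as the interface text tells. Its arguments: {"type":"object","properties":{"targets":{"type":"array"},"newtons":{"type":"number"}},"required":["targets"]}

```bash
ls; mkdir -p pics; cat > h.py <<'E'
import numpy as np, cv2
from rig import ctrl, viewer
def cap(n,f):
    im=viewer.capture(n); cv2.imwrite('pics/'+f+'.png',im[:,:,::-1]); return im
def cam(n,s=None):
    c=viewer.calibration(n)
    K=np.array(c['mtx']);d=np.array(c['dist_coeffs'])
    if 'extrinsics' in c: T=np.array(c['extrinsics'])
    else:
        s=s or ctrl.sense()
        W=np.eye(4);W[:3,:3]=np.array(s['ee_rot']);W[:3,3]=s['ee_pos'];T=W@np.array(c['T_tool_cam'])
    return K,d,T
def ray(C,px):
    K,d,T=C
    u=cv2.undistortPoints(np.array(px,float).reshape(-1,1,2),K,d).reshape(-1,2)
    D=np.c_[u[:,0],-u[:,1],-np.ones(len(u))]@T[:3,:3].T
    return T[:3,3],D
def onz(C,px,z):
    o,D=ray(C,px)
    return o+D*((z-o[2])/D[:,2])[:,None]
def proj(C,P):
    K,d,T=C
    q=(np.array(P,float).reshape(-1,3)-T[:3,3])@T[:3,:3]
    q=q*[1,-1,-1]
    return cv2.projectPoints(q,np.zeros(3),np.zeros(3),K,d)[0].reshape(-1,2)
E
python3 - <<'E'
from h import *
s=ctrl.sense();print(s)
for n in['scene','side','wrist']:
    cap(n,n+'0'); C=cam(n,s); print(n,C[0],C[1],C[2])
E
```

```text
pics
{'clock': 0.0, 'joint_positions': array([-1.02258439e+01,  3.02786041e+01,  8.21573635e+01, -1.08984552e-03,
        6.76886070e+01, -1.02266083e+01]), 'dq': array([ 0.07430895,  0.06198026, -0.03892166, -0.04741371,  0.05791771,
       -0.02313774]), 'tau': array([ 2.50220628e-04, -4.42344439e+01, -1.78024775e+01, -2.06930472e-04,
        8.36740597e-03,  2.24214921e-05]), 'ee_pos': array([6.24302157e+02, 1.66088113e-01, 2.41332045e+02]), 'ee_rot': array([[ 2.01851382e-05, -2.14282248e-03,  9.99997704e-01],
       [-9.99999932e-01,  3.68671160e-04,  2.09751818e-05],
       [-3.68715260e-04, -9.99997636e-01, -2.14281489e-03]]), 'contact_force': array([ 0.16746346, -0.25018634,  0.32298479]), 'wrist_torque': array([ 0.02606742, -0.04594373,  0.05746096]), 'opening': 85.41203876079359}
scene [[469.57725081   0.         273.02266994]
 [  0.         469.57725081 197.88432327]
 [  0.           0.           1.        ]] [-0.03740137  0.          0.          0.          0.        ] [[ 1.60080044e-03 -8.54674050e-01  5.19162505e-01  1.32387587e+03]
 [ 9.99920782e-01  7.84965681e-03  9.8
[... 385 characters left out ...]
1 -3.30997448e-01  1.89083481e+02]
 [-5.36173337e-01  6.43734399e-01 -5.46007487e-01 -6.10970364e+02]
 [-1.74328465e-02  6.38262941e-01  7.69621020e-01  9.94415101e+02]
 [ 0.00000000e+00  0.00000000e+00  0.00000000e+00  1.00000000e+00]]
wrist [[364.28896696   0.         272.78588027]
 [  0.         364.28896696 210.27205337]
 [  0.           0.           1.        ]] [-0.08045358  0.          0.          0.          0.        ] [[ 9.99998218e-01 -8.08794997e-04  1.70606450e-03  6.24533689e+02]
 [ 3.32313392e-04  9.64892747e-01  2.62644012e-01  6.59085518e+01]
 [-1.85859443e-03 -2.62642977e-01  9.64891296e-01  3.73609642e+02]
 [ 0.00000000e+00  0.00000000e+00  0.00000000e+00  1.00000000e+00]]
```

View pics/scene0.png

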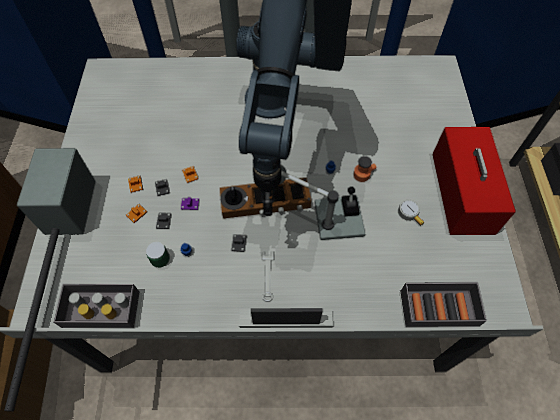

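View pics/side0.png

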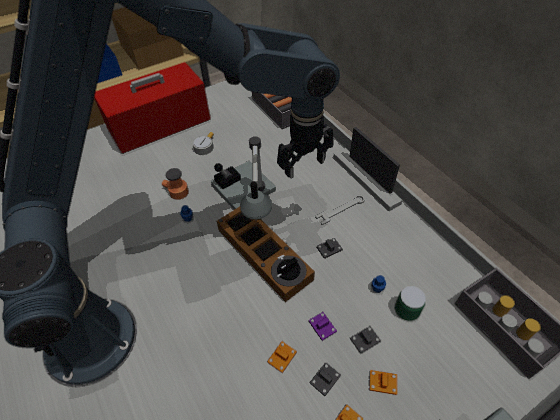

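View pics/wrist0.png

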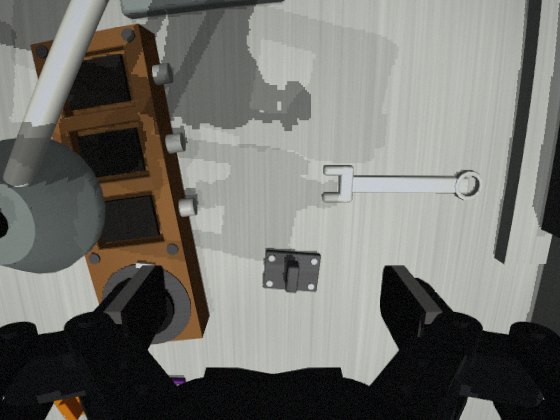

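Three dark covers are visible in the scene view, at (162,187), (163,220) and (239,242). The look-alikes are orange at (136,184), (136,212) and (190,174), and purple at (190,203). Next I'll check close crops.

```bash
python3 - <<'E'
from h import *
a=cv2.imread('pics/scene0.png')[140:270,110:260]
cv2.imwrite('pics/sc_a.png',cv2.resize(a,None,fx=5,fy=4.6,interpolation=cv2.INTER_CUBIC))
a=cv2.imread('pics/scene0.png')[145:255,210:380]
cv2.imwrite('pics/sc_b.png',cv2.resize(a,None,fx=4.7,fy=4.7,interpolation=cv2.INTER_CUBIC))
a=cv2.imread('pics/side0.png')[120:310,150:370]
cv2.imwrite('pics/si_b.png',cv2.resize(a,None,fx=3.1,fy=3.1,interpolation=cv2.INTER_CUBIC))
E
```

```text
(no output)
```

View pics/sc_a.png

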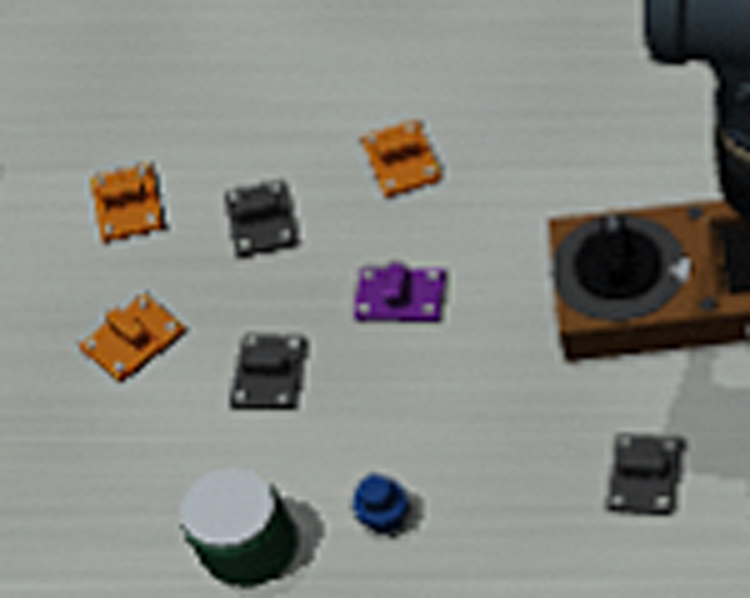

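View pics/sc_b.png

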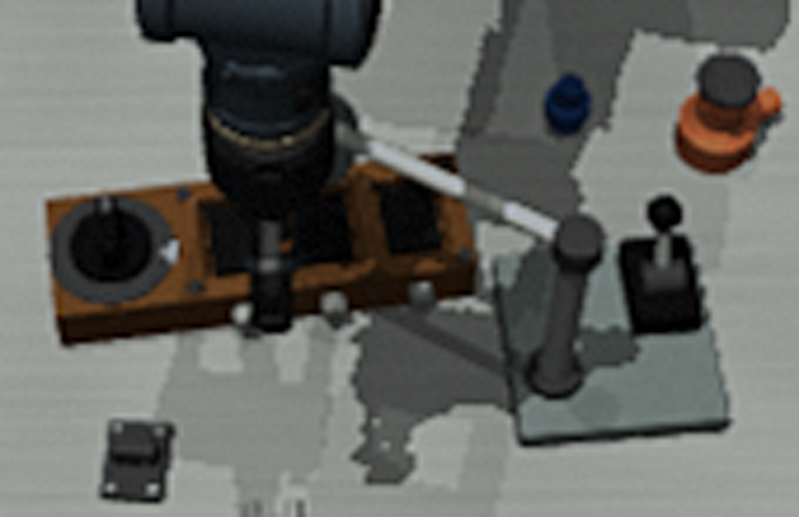

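View pics/si_b.png

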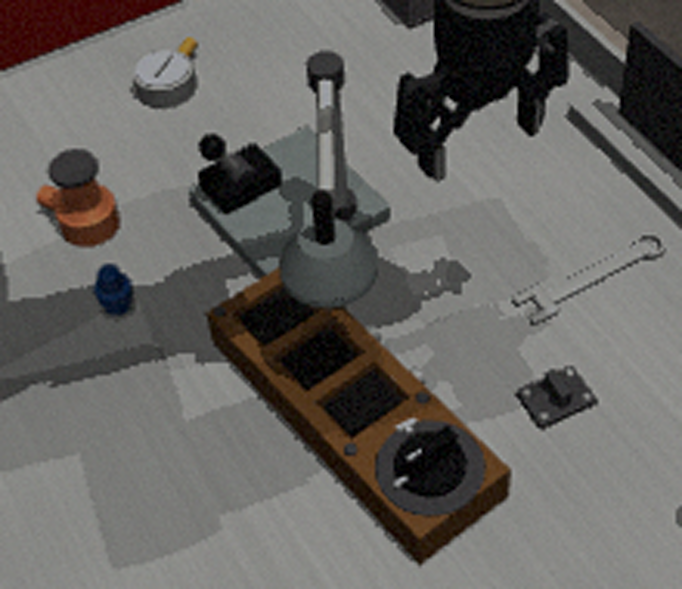

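```bash
python3 - <<'E'
from h import *
S=cam('side');C=cam('scene');np.set_printoptions(precision=1,suppress=True)
f=lambda x,y:(150+x/3.1,120+y/3.1)
g=lambda x,y:(210+x/4.7,145+y/4.7)
print('block corners side',onz(S,[f(210,315),f(420,542),f(508,468),f(285,270)],45))
print('block scene',onz(C,[g(47,200),g(60,320),g(475,258),g(455,155)],45))
print('knob disc side',onz(S,[f(430,466)],55), 'scene',onz(C,[g(112,250)],55))
print('handle top side',onz(S,[f(322,197)],258))
print('post top side',onz(S,[f(325,60)],202),'scene',onz(C,[g(577,232)],202))
print('post base',onz(C,[g(553,370)],10),onz(S,[f(343,208)],10))
print('toggle tip',onz(C,[g(664,212)],70),onz(S,[f(212,148)],70))
h=lambda x,y:(110+x/5,140+y/4.6)
print('covers',onz(C,[h(264,220),h(269,371),h(646,475)],8))
print(onz(S,[(366,339),(326,378),(329,247)],8))
W=cam('wrist'); print(onz(W,[(292,271)],8))
print(onz(W,[(33,45),(140,30),(207,333),(112,343)],45))
E
```

```text
block corners side [[ 413.1  121.5   45. ]
 [ 450.4 -178.5   45. ]
 [ 549.  -160.8   45. ]
 [ 496.9  130.9   45. ]]
block scene [[ 453.  -170.6   45. ]
 [ 554.1 -155.6   45. ]
 [ 505.5  140.8   45. ]
 [ 416.3  129.9   45. ]]
knob disc side [[ 492.2 -128.8   55. ]] scene [[ 502.4 -120.    55. ]]
handle top side [[486.9  12.9 258. ]]
post top side [[596.5 206.2 202. ]] scene [[580.9 194.  202. ]]
post base [[578.5 195.5  10. ]] [[597.5 197.9  10. ]]
toggle tip [[483.4 275.5  70. ]] [[504.3 290.4  70. ]]
covers [[ 428.5 -379.8    8. ]
 [ 561.2 -360.4    8. ]
 [ 648.  -100.1    8. ]]
[[ 559.5 -365.2    8. ]
 [ 425.3 -386.8    8. ]
 [ 643.3 -102.7    8. ]]
[[ 645.2 -102.5    8. ]]
[[ 413.5  126.7   45. ]
 [ 511.4  134.9   45. ]
 [ 555.6 -156.5   45. ]
 [ 451.8 -171.3   45. ]]
```

Emit:
step_arm(
  targets=[
    [[0,0,0],[0,-0.075,0],0.4],
    [[0,0,0],[0,-0.075,0],0.4],
    [[0,0,0],[0,-0.075,0],0.4],
    [[0,0,0],[0.03,0,-0.05],0.4],
    [[0,0,0],[0.04,0,-0.09],0.4],
    [[0,0,0],[0.04,0,-0.09],0.4],
    [[0,0,0],[0.04,0,-0.08],0.4],
    [[0,0,0],[0,0,0],0.4],
    [[0,0,0],[0,0,0],0.4],
    [[0,0,0],[0,0,0],0.4],
  ],
)

```text
clock: 0.98
ee_pos: [501.6, -60.1, 332.6]
ee_rot: [[-0.001, 0.001, 1.0], [-1.0, -0.0, -0.001], [0.0, -1.0, 0.001]]
contact_force: [0.3, 1.2, 0.6]
opening: 34.4
```

```bash
python3 - <<'E'
from h import *
s=ctrl.sense();print(s['ee_pos'],s['opening'],s['clock']);cap('wrist','w1');cap('side','s1')
E
```

```text
[501.61058598 -60.14298061 332.64332363] 34.43604525898552 0.9833
```

View pics/w1.png

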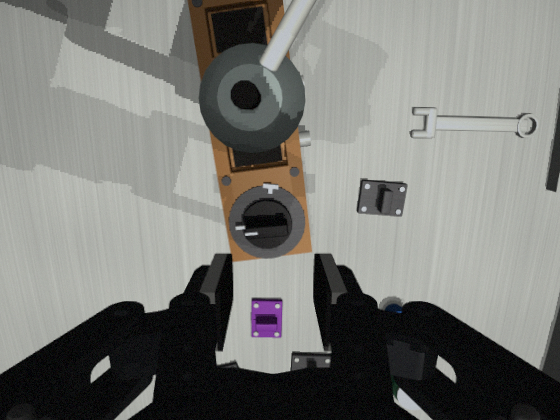

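```bash
python3 - <<'E'
from h import *
np.set_printoptions(precision=1,suppress=True)
s=ctrl.sense();W=cam('wrist',s)
h=onz(W,[(246,95)],258);print(h, onz(W,[(252,98)],170))
print('proj top/bot',proj(W,[[h[0,0],h[0,1],258],[h[0,0],h[0,1],210]]))
a=onz(W,[(270,60),(304,0)],202);print(a)
d=a[1]-a[0];d/=np.linalg.norm(d);print('dir',d,'pivot',h[0,:2]+205*d[:2])
print('knob',onz(W,[(266,221)],55),'T',onz(W,[(270,187)],45),'ptr',onz(W,[(238,229)],55))
print('blk',onz(W,[(227,261),(312,252)],45))
E
```

```text
[[487.6  14.8 258. ]] [[486.2  16.2 170. ]]
proj top/bot [[246.   95. ]
 [251.   98.1]]
[[500.4  40.3 202. ]
 [523.   78.7 202. ]]
dir [0.5 0.9 0. ] pivot [591.4 191.6]
knob [[ 494.7 -118.8   55. ]] T [[499.4 -80.2  45. ]] ptr [[ 461.5 -128.8   55. ]]
blk [[ 445.7 -174.    45. ]
 [ 551.2 -161.9   45. ]]
```

Emit:
step_arm(
  targets=[
    [[0,0,0],[-0.06,0,-0.015],0.4],
    [[0,0,0],[-0.07,0,-0.02],0.4],
    [[0,0,0],[-0.0575,0,0],0.4],
    [[0,0.1,0],[0,0,0],0.4],
    [[0,0.1,0],[0,0,0],0.4],
    [[0,0.1,0],[0,0,0],0.4],
    [[0,0.1,0],[0,0,0],0.4],
    [[0,0.107,0],[0,0,0],0.4],
    [[0,0,0],[0,0,0],0.4],
    [[0,0,0],[0,0,0],0.4],
    [[0,0,0],[0,0,0],0.4],
  ],
)

```text
clock: 2.0
ee_pos: [487.5, 15.3, 332.1]
ee_rot: [[-0.504, -0.0, 0.864], [-0.864, 0.0, -0.504], [-0.0, -1.0, -0.0]]
contact_force: [0.7, 0.1, 0.0]
opening: 34.2
```

```bash
python3 - <<'E'
from h import *
np.set_printoptions(precision=1,suppress=True)
s=ctrl.sense();print(s['ee_pos'],s['joint_positions']);im=cap('side','s2')
cv2.imwrite('pics/s2c.png',cv2.resize(im[80:280,160:360,::-1],None,fx=3,fy=3))
print(proj(cam('side'),[[487.5,14.8,258],[487.5,14.8,210]]))
E
```

```text
[487.5  15.3 332.1] [-11.4  13.5  94.3   0.   72.2  18.9]
[[253.7 182.9]
 [255.1 196.2]]
```

View pics/s2c.png

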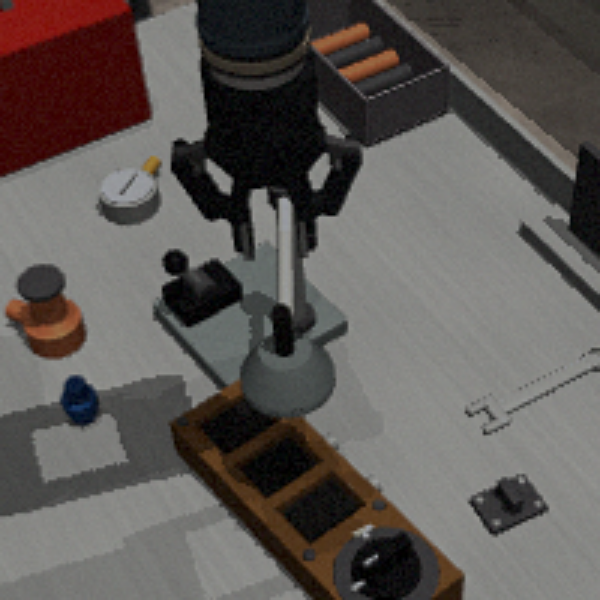

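Emit:
step_arm(
  targets=[
    [[0,0,0],[0,0.052,0],0.4],
    [[0,0,0],[0,0.052,0],0.4],
    [[0,0,0],[0,0.052,0],0.4],
    [[0,0,0],[0,0.052,0],0.4],
    [[0,0,0],[0,0.052,0],0.4],
    [[0,0,0],[0,0,0],0.4],
    [[0,0,0],[0,0,0],0.25],
    [[0,0,0],[0,0,0],0.25],
    [[0,0,0],[0,0,0],0.25],
    [[0,0,0],[0,0,0],0.25],
  ],
)

```text
clock: 2.88
ee_pos: [487.9, 14.9, 229.6]
ee_rot: [[-0.506, 0.003, 0.862], [-0.862, -0.001, -0.506], [-0.001, -1.0, 0.003]]
contact_force: [-0.1, 0.1, 0.0]
opening: 21.5
```

```bash
python3 - <<'E'
# rows for arc: per row 3.5deg about pivot, tool frame
import numpy as np
p=np.array([591.,192.]);c=np.array([487.5,15.3])
r=np.linalg.norm(c-p)
th=np.radians(3.5)
# rotate cw by th in-plane; displacement in world
R=np.array([[np.cos(th),np.sin(th)],[-np.sin(th),np.cos(th)]])
a=np.radians(-30.3)
tz=np.array([np.cos(a),np.sin(a)]);tx=np.array([np.sin(a),-np.cos(a)])
d=p+R@(c-p)-c
print(r,d@tx/400,d@tz/400,3.5/60)
E
```

```text
204.78071198235443 -0.0009871581880609992 -0.031252906025714046 0.058333333333333334
```

Emit:
step_arm(
  targets=[
    [[0,0.03,0],[-0.0005,0,-0.016],0.25],
    [[0,0.03,0],[-0.0005,0,-0.016],0.25],
    [[0,0.0583,0],[-0.001,0,-0.0313],0.25],
    [[0,0.0583,0],[-0.001,0,-0.0313],0.25],
    [[0,0.0583,0],[-0.001,0,-0.0313],0.25],
    [[0,0.0583,0],[-0.001,0,-0.0313],0.25],
    [[0,0.0583,0],[-0.001,0,-0.0313],0.25],
    [[0,0.0583,0],[-0.001,0,-0.0313],0.25],
    [[0,0.0583,0],[-0.001,0,-0.0313],0.25],
  ],
)

```text
clock: 3.63
ee_pos: [416.5, 85.0, 229.4]
ee_rot: [[-0.854, 0.003, 0.52], [-0.52, -0.001, -0.854], [-0.002, -1.0, 0.002]]
contact_force: [1.2, -1.0, -0.1]
opening: 21.2
```

Emit:
step_arm(
  targets=[
    [[0,0.0583,0],[-0.001,0,-0.0313],0.25],
    [[0,0.0583,0],[-0.001,0,-0.0313],0.25],
    [[0,0.0583,0],[-0.001,0,-0.0313],0.25],
    [[0,0.0583,0],[-0.001,0,-0.0313],0.25],
    [[0,0.0583,0],[-0.001,0,-0.0313],0.25],
    [[0,0.0583,0],[-0.001,0,-0.0313],0.25],
    [[0,0.0583,0],[-0.001,0,-0.0313],0.25],
    [[0,0.0583,0],[-0.001,0,-0.0313],0.25],
    [[0,0.0583,0],[-0.001,0,-0.0313],0.25],
    [[0,0.0583,0],[-0.001,0,-0.0313],0.25],
    [[0,0.03,0],[-0.0005,0,-0.016],0.25],
    [[0,0.03,0],[-0.0005,0,-0.016],0.25],
    [[0,0.03,0],[-0.0005,0,-0.016],0.25],
    [[0,0,0],[0,0,0],0.25],
    [[0,0,0],[0,0,0],0.25],
  ],
)

```text
clock: 4.88
ee_pos: [389.3, 224.0, 229.0]
ee_rot: [[-0.988, 0.002, -0.153], [0.153, 0.0, -0.988], [-0.002, -1.0, -0.001]]
contact_force: [-0.4, 0.1, 0.1]
opening: 21.5
```

```bash
python3 - <<'E'
from h import *
np.set_printoptions(precision=1,suppress=True)
s=ctrl.sense();print(s['ee_pos'],s['joint_positions']);im=cap('side','s3')
cv2.imwrite('pics/s3c.png',cv2.resize(im[:,:,::-1],None,fx=1.4,fy=1.4))
E
```

```text
[389.3 224.  229. ] [ 15.6  17.9 107.3  -0.   54.7 114.4]
```

View pics/s3c.png

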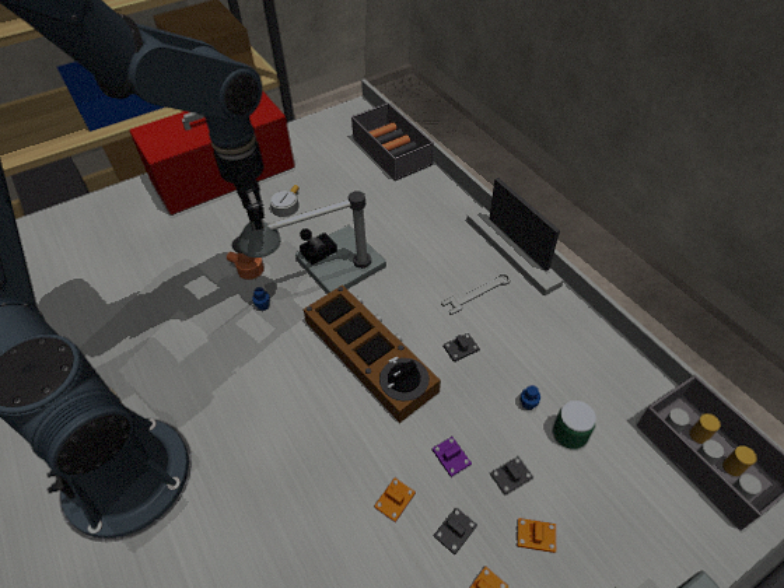

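Emit:
step_arm(
  targets=[
    [[0,0,0],[0,0,0],0.5],
    [[0,0,0],[0,0,0],0.5],
    [[0,0,0],[0,0,0],0.5],
    [[0,0,0],[0,-0.05,0],0.5],
    [[0,0,0],[0,-0.07,0],0.5],
    [[0,0,0],[0,-0.08,0],0.5],
    [[0,0,0],[0,-0.08,0],0.5],
    [[0,0,0],[0,0,0],0.5],
    [[0,0,0],[0,0,0],0.5],
  ],
)

```text
clock: 5.68
ee_pos: [389.9, 223.9, 342.1]
ee_rot: [[-0.988, 0.005, -0.155], [0.155, 0.001, -0.988], [-0.005, -1.0, -0.002]]
contact_force: [-0.5, 0.0, -0.6]
opening: 42.9
```

Emit:
step_arm(
  targets=[
    [[0,-0.0982,0],[0,0,0],0.5],
    [[0,-0.0982,0],[0,0,0],0.5],
    [[0,-0.0982,0],[0,0,0],0.5],
    [[0,-0.0982,0],[0,0,0],0.5],
    [[0,-0.0982,0],[0,0,0],0.5],
    [[0,-0.0982,0],[0,0,0],0.5],
    [[0,-0.0982,0],[0,0,0],0.5],
    [[0,-0.0982,0],[0,0,0],0.5],
    [[0,-0.0982,0],[0,0,0],0.5],
    [[0,-0.0982,0],[0,0,0],0.5],
    [[0,-0.0982,0],[0,0,0],0.5],
    [[0,-0.0982,0],[0,0,0],0.5],
    [[0,-0.0982,0],[0,0,0],0.5],
    [[0,-0.0982,0],[0,0,0],0.5],
    [[0,-0.0982,0],[0,0,0],0.5],
    [[0,-0.0982,0],[0,0,0],0.5],
    [[0,-0.0982,0],[0,0,0],0.5],
    [[0,-0.0982,0],[0,0,0],0.5],
  ],
)

```text
clock: 7.18
ee_pos: [387.8, 223.3, 338.5]
ee_rot: [[0.13, -0.004, 0.992], [-0.992, -0.001, 0.13], [0.001, -1.0, -0.004]]
contact_force: [0.1, 0.2, -0.0]
opening: 42.8
```

Emit:
step_arm(
  targets=[
    [[0,0,0],[0.0825,0,0.0214],0.5],
    [[0,0,0],[0.0825,0,0.0214],0.5],
    [[0,0,0],[0.0825,0,0.0214],0.5],
    [[0,0,0],[0.0825,0,0.0214],0.5],
    [[0,0,0],[0.0825,0,0.0214],0.5],
    [[0,0,0],[0.0825,0,0.0214],0.5],
    [[0,0,0],[0.0825,0,0.0214],0.5],
    [[0,0,0],[0.0825,0,0.0214],0.5],
    [[0,0,0],[0,0,0],0.5],
    [[0,0,0],[0,0,0],0.5],
    [[0,0,0],[0,0,0],0.5],
    [[0,0,0],[0,0,0],0.5],
  ],
)

```text
clock: 8.18
ee_pos: [488.7, -28.6, 339.4]
ee_rot: [[0.126, -0.002, 0.992], [-0.992, 0.001, 0.126], [-0.001, -1.0, -0.002]]
contact_force: [-0.2, 0.7, 0.1]
opening: 42.6
```

```bash
python3 - <<'E'
from h import *
np.set_printoptions(precision=1,suppress=True)
s=ctrl.sense();print(s['ee_pos'],s['joint_positions'],s['ee_rot'],np.abs(s['dq']).max());im=cap('wrist','w4')
import pickle;pickle.dump(s,open('w4.pkl','wb'))
cv2.imwrite('pics/w4c.png',cv2.resize(im[0:300,130:430,::-1],None,fx=2,fy=2,interpolation=cv2.INTER_CUBIC))
E
```

```text
[488.7 -28.6 339.4] [-16.5  13.3  93.4   0.   73.5 -23.7] [[ 0.1 -0.   1. ]
 [-1.   0.   0.1]
 [-0.  -1.  -0. ]] 0.7704539360392337
```

View pics/w4c.png

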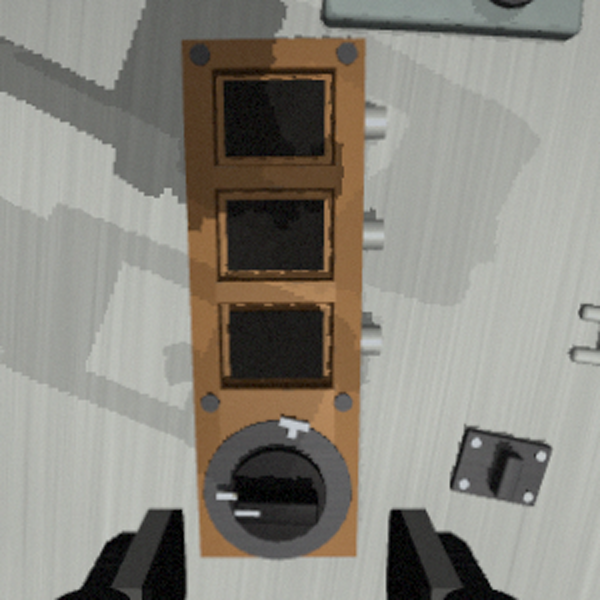

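```bash
python3 - <<'E'
from h import *
import pickle
np.set_printoptions(precision=1,suppress=True)
s=pickle.load(open('w4.pkl','rb'));W=cam('wrist',s)
f=lambda L:[(130+x/2,y/2) for x,y in L]
B=onz(W,f([(182,41),(364,39),(356,556),(202,557)]),45)[:,:2]
print(B,np.linalg.norm(B[1]-B[0]),np.linalg.norm(B[2]-B[1]),np.linalg.norm(B[0]-B[3]))
print('yaw',[np.degrees(np.arctan2(-(d)[0],d[1])) for d in(B[0]-B[3],B[1]-B[2])])
for r in [(214,70,334,165),(217,190,333,280),(220,303,333,388)]:
    P=onz(W,f([(r[0],r[1]),(r[2],r[1]),(r[2],r[3]),(r[0],r[3])]),45)[:,:2]
    print('pocket',P.mean(0),np.linalg.norm(P[1]-P[0]),np.linalg.norm(P[2]-P[1]),np.degrees(np.arctan2(*(P[1]-P[0])[::-1])))
print('disc',onz(W,f([(204,492),(353,492),(278,420),(278,560)]),55))
print('T',onz(W,f([(293,427)]),45),onz(W,f([(293,427)]),55), 'ptr55',onz(W,f([(228,496)]),55),'ptr81',onz(W,f([(247,513)]),81))
print('bar',onz(W,f([(234,504),(316,502),(316,522),(234,522)]),81))
for c in [[(467,430),(550,447),(532,505),(452,490)]]: 
    P=onz(W,f(c),8);print(P,P.mean(0))
print('rib',onz(W,f([(499,443),(522,452),(508,501),(490,490)]),28))
E
```

```text
[[ 411.5  126.6]
 [ 509.5  139.9]
 [ 550.5 -161.9]
 [ 452.5 -175.2]] 98.87403218921084 304.57704249672224 304.56891751535557
yaw [np.float64(7.737200008914261), np.float64(7.729356684865987)]
pocket [466.1  92.8] 65.58229689105471 50.29780759145566 7.146588133480758
pocket [474.5  29.5] 65.36210734515512 50.31376697351349 7.193028684954798
pocket [483.2 -33.8] 65.86760517358933 50.74657071910257 7.233784683513476
disc [[ 450.3 -126.7   55. ]
 [ 540.5 -115.2   55. ]
 [ 489.5  -75.9   55. ]
 [ 500.7 -166.1   55. ]]
T [[499.3 -81.8  45. ]] [[498.9 -79.   55. ]] ptr55 [[ 465.1 -127.4   55. ]] ptr81 [[ 478.1 -126.2   81. ]]
bar [[ 470.  -121.7   81. ]
 [ 516.6 -114.5   81. ]
 [ 518.3 -126.7   81. ]
 [ 471.2 -132.8   81. ]]
[[ 616.   -79.5    8. ]
 [ 674.3  -84.1    8. ]
 [ 671.2 -126.5    8. ]
 [ 614.  -122.5    8. ]] [ 643.9 -103.1    8. ]
rib [[ 632.3  -80.4   28. ]
 [ 648.5  -84.5   28. ]
 [ 646.5 -118.7   28. ]
 [ 633.  -112.6   28. ]]
```

Emit:
step_arm(
  targets=[
    [[0,0,0],[0.0794,0,-0.0052],0.5],
    [[0,0,0],[0.0794,0,-0.0052],0.5],
    [[0,0,0],[0.0794,0,-0.0052],0.5],
    [[0,-0.0945,0],[0,0,0],0.5],
    [[0,-0.0945,0],[0,0,0],0.5],
    [[0,-0.0945,0],[0,0,0],0.5],
    [[0,-0.0945,0],[0,0,0],0.5],
    [[0,-0.0945,0],[0,0,0],0.5],
    [[0,-0.0945,0],[0,0,0],0.5],
    [[0,-0.0945,0],[0,0,0],0.5],
    [[0,-0.0945,0],[0,0,0],0.5],
    [[0,-0.0945,0],[0,0,0],0.5],
    [[0,-0.0945,0],[0,0,0],0.5],
    [[0,-0.0945,0],[0,0,0],0.5],
    [[0,-0.0945,0],[0,0,0],0.5],
    [[0,-0.0945,0],[0,0,0],0.5],
    [[0,-0.0945,0],[0,0,0],0.5],
    [[0,-0.0945,0],[0,0,0],0.5],
    [[0,-0.0945,0],[0,0,0],0.5],
  ],
)

```text
clock: 9.82
ee_pos: [495.2, -123.4, 340.3]
ee_rot: [[0.99, -0.0, -0.144], [0.144, 0.0, 0.99], [-0.0, -1.0, 0.0]]
contact_force: [-0.0, -1.0, -0.2]
opening: 42.8
```

Emit:
step_arm(
  targets=[
    [[0,0,0],[0,0.09,0],0.5],
    [[0,0,0],[0,0.1,0],0.5],
    [[0,0,0],[0,0.1,0],0.5],
    [[0,0,0],[0,0.1,0],0.5],
    [[0,0,0],[0,0.1,0],0.5],
    [[0,0,0],[0,0,0],0.5],
    [[0,0,0],[0,0,0],0.5],
    [[0,0,0],[0,0,0],0.5],
    [[0,0,0],[0,0,0],0.5],
  ],
)

```text
clock: 10.57
ee_pos: [497.4, -125.4, 147.3]
ee_rot: [[0.99, 0.006, -0.138], [0.138, -0.003, 0.99], [0.005, -1.0, -0.004]]
contact_force: [0.4, -0.9, 0.6]
opening: 42.7
```

```bash
python3 - <<'E'
from h import *
np.set_printoptions(precision=1,suppress=True)
s=ctrl.sense();print(s['ee_pos'],s['joint_positions']);im=cap('wrist','w5')
W=cam('wrist',s);print(proj(W,[[494.6,-123.9,81]]))
E
```

```text
[ 497.4 -125.4  147.3] [ -26.6   29.8  103.5    0.    46.4 -124.6]
[[277.7 226.3]]
```

View pics/w5.png

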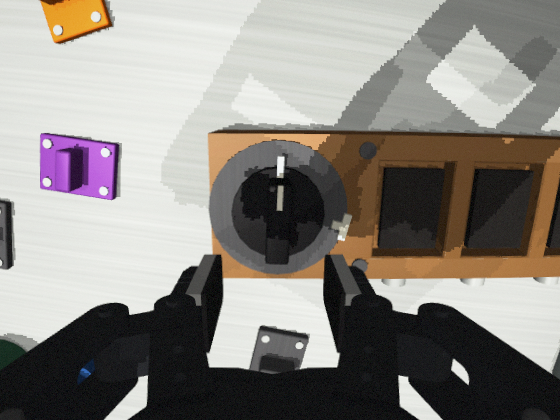

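Emit:
step_arm(
  targets=[
    [[0,0,0],[-0.006,0.06,0.003],0.5],
    [[0,0,0],[0,0.06,0],0.5],
    [[0,0,0],[0,0.05,0],0.5],
    [[0,0,0],[0,0.02,0],0.5],
    [[0,0,0],[0,0,0],0.5],
    [[0,0,0],[0,0,0],0.5],
    [[0,0,0],[0,0,0],0.12],
    [[0,0,0],[0,0,0],0.1],
    [[0,0,0],[0,0,0],0.1],
    [[0,0,0],[0,0,0],0.1],
    [[0,0,0],[0,0,0],0.1],
    [[0,0,0],[0,0,0],0.1],
  ],
  newtons=30,
)

```text
clock: 11.62
ee_pos: [493.4, -123.2, 69.8]
ee_rot: [[0.991, 0.002, -0.136], [0.136, 0.001, 0.991], [0.002, -1.0, 0.0]]
contact_force: [-0.0, 3.6, 6.6]
opening: 13.5
```

Emit:
step_arm(
  targets=[
    [[0,0.05,0],[0,0,0],0.1],
    [[0,0.08,0],[0,0,0],0.1],
    [[0,0.08,0],[0,0,0],0.1],
    [[0,0.08,0],[0,0,0],0.1],
    [[0,0.08,0],[0,0,0],0.1],
    [[0,0.08,0],[0,0,0],0.1],
    [[0,0.08,0],[0,0,0],0.1],
    [[0,0.08,0],[0,0,0],0.1],
    [[0,0.08,0],[0,0,0],0.1],
    [[0,0.08,0],[0,0,0],0.1],
    [[0,0.08,0],[0,0,0],0.1],
    [[0,0.08,0],[0,0,0],0.1],
    [[0,0.08,0],[0,0,0],0.1],
    [[0,0.08,0],[0,0,0],0.1],
    [[0,0.08,0],[0,0,0],0.1],
    [[0,0.08,0],[0,0,0],0.1],
    [[0,0.08,0],[0,0,0],0.1],
    [[0,0.08,0],[0,0,0],0.1],
    [[0,0.08,0],[0,0,0],0.1],
    [[0,0.08,0],[0,0,0],0.1],
  ],
)

```text
clock: 13.28
ee_pos: [494.3, -122.1, 69.9]
ee_rot: [[0.059, 0.003, 0.998], [-0.998, 0.002, 0.059], [-0.002, -1.0, 0.003]]
contact_force: [4.9, 11.0, 5.1]
opening: 13.7
```

Emit:
step_arm(
  targets=[
    [[0,0.08,0],[0,0,0],0.1],
    [[0,0.06,0],[0,0,0],0.1],
    [[0,0.03,0],[0,0,0],0.1],
    [[0,0,0],[0,0,0],0.1],
    [[0,0,0],[0,0,0],0.1],
    [[0,0,0],[0,0,0],0.1],
  ],
)

```text
clock: 13.78
ee_pos: [494.4, -122.1, 69.8]
ee_rot: [[-0.116, 0.004, 0.993], [-0.993, 0.002, -0.116], [-0.003, -1.0, 0.003]]
contact_force: [5.0, 9.7, 4.9]
opening: 13.5
```

```bash
python3 - <<'E'
from h import *
np.set_printoptions(precision=1,suppress=True)
s=ctrl.sense();print(s['ee_pos'],s['joint_positions']);im=cap('wrist','w6')
R=s['ee_rot'];print(np.degrees(np.arctan2(R[1,2],R[0,2])))
cv2.imwrite('pics/w6c.png',cv2.resize(im[180:400,150:450,::-1],None,fx=2.6,fy=2.6,interpolation=cv2.INTER_CUBIC))
E
```

```text
[ 494.4 -122.1   69.8] [-26.6  37.6 106.5   0.3  35.7 -20.2]
-6.638289178899098
```

View pics/w6c.png

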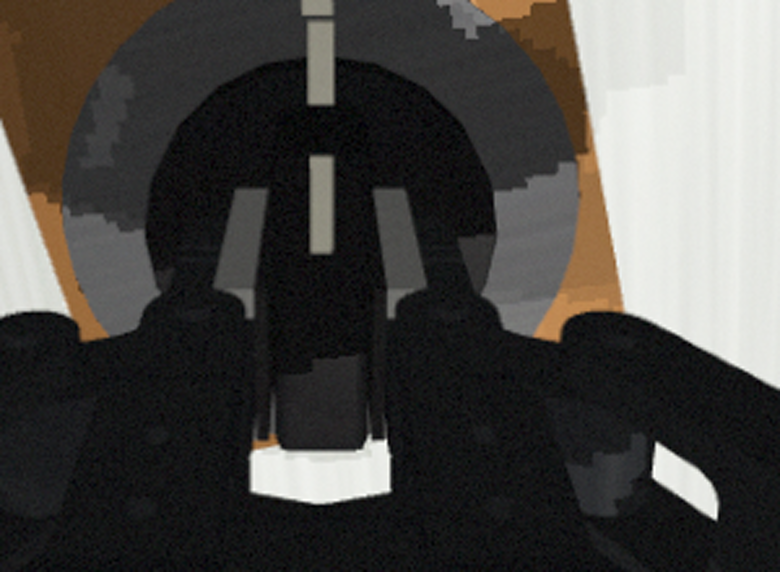

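```bash
python3 - <<'E'
import cv2
im=cv2.imread('pics/w6.png')
cv2.imwrite('pics/w6d.png',cv2.resize(im[120:290,180:380],None,fx=3.5,fy=3.5,interpolation=cv2.INTER_CUBIC))
E
```

```text
(no output)
```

View pics/w6d.png

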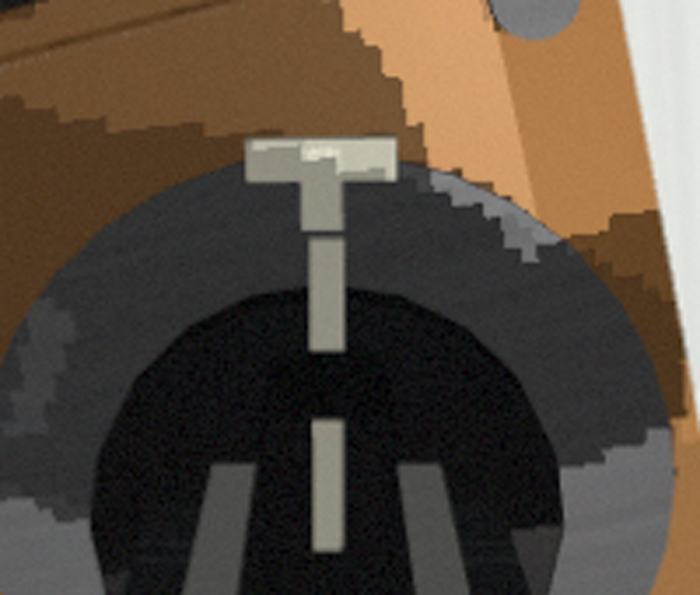

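Emit:
step_arm(
  targets=[
    [[0,0,0],[0,0,0],0.5],
    [[0,0,0],[0,0,0],0.5],
    [[0,0,0],[0,0,0],0.5],
    [[0,0,0],[0,-0.06,0],0.5],
    [[0,0,0],[0,-0.09,0],0.5],
    [[0,0,0],[0,-0.1,0],0.5],
    [[0,0,0],[-0.022,0,0.09],0.5],
    [[0,0,0],[-0.023,0,0.093],0.5],
    [[0,0,0],[-0.023,0,0.093],0.5],
    [[0,0,0],[-0.023,0,0.091],0.5],
    [[0,0,0],[0,0,0],0.5],
    [[0,0,0],[0,0,0],0.5],
    [[0,0,0],[0,0,0],0.5],
  ],
)

```text
clock: 14.92
ee_pos: [641.5, -104.5, 167.5]
ee_rot: [[-0.113, -0.003, 0.994], [-0.994, 0.001, -0.113], [-0.0, -1.0, -0.003]]
contact_force: [-0.9, -0.2, 0.0]
opening: 42.7
```

```bash
python3 - <<'E'
from h import *
import pickle
np.set_printoptions(precision=1,suppress=True)
print(ctrl.finger_overhang)
s=ctrl.sense();print(s['ee_pos'],s['joint_positions']);im=cap('wrist','w7');pickle.dump(s,open('w7.pkl','wb'))
cap('scene','sc7')
W=cam('wrist',s);print(proj(W,[[644,-103,8]]))
E
```

```text
11.0
[ 641.5 -104.5  167.5] [-19.1  37.1  82.   -0.   61.1 -12.6]
[[276. 192.]]
```

View pics/w7.png

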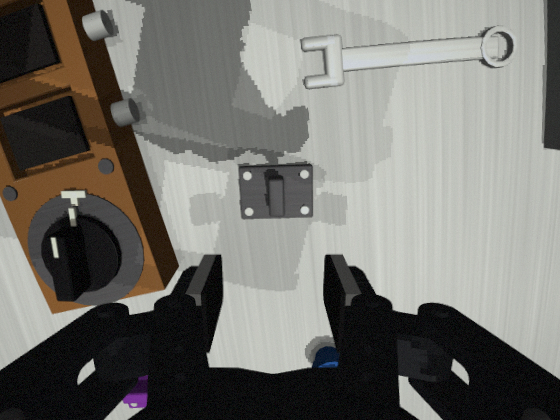

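View pics/sc7.png

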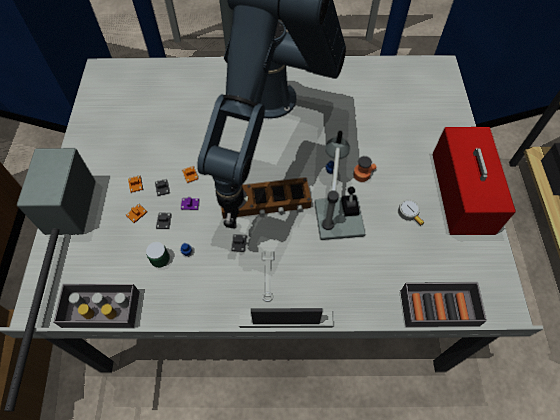

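```bash
cat >> h.py <<'E'
def cover(im,W,box,thr=85):
    x0,y0,x1,y1=box
    c=im[y0:y1,x0:x1].astype(int)
    m=((c.max(2)<thr)&(c.max(2)-c.min(2)<25)).astype(np.uint8)
    m=cv2.morphologyEx(m,cv2.MORPH_CLOSE,np.ones((5,5)))
    m=cv2.morphologyEx(m,cv2.MORPH_OPEN,np.ones((3,3)))
    cs=cv2.findContours(m,cv2.RETR_EXTERNAL,cv2.CHAIN_APPROX_NONE)[0]
    k=max(cs,key=cv2.contourArea).reshape(-1,2)+[x0,y0]
    P=onz(W,k,8)[:,:2]
    r=cv2.minAreaRect(P.astype(np.float32)); b=cv2.boxPoints(r)
    e=[b[1]-b[0],b[2]-b[1]]; e=max(e,key=np.linalg.norm)
    a=np.degrees(np.arctan2(e[1],e[0])); a=(a+90)%180-90
    return np.array(r[0]),r[1],a
E
python3 - <<'E'
from h import *
import pickle
s=pickle.load(open('w7.pkl','rb'));W=cam('wrist',s)
im=cv2.imread('pics/w7.png')[:,:,::-1]
print(cover(im,W,(230,155,322,230)))
P=onz(W,[(239,165),(313,164),(313,217),(241,220)],8);print(P,P.mean(0))
print('rib',onz(W,[(269,176),(283,176),(284,216),(269,216)],28).mean(0))
print('rib top front mid', onz(W,[(276.5,177),(276.5,209)],28))
E
```

```text
(array([ 643.53448486, -101.31654358]), (44.26972198486328, 58.33496856689453), np.float32(-6.0004272))
[[ 616.85896322  -77.53802635    8.        ]
 [ 676.0913627   -83.43353209    8.        ]
 [ 672.31153146 -127.66772854    8.        ]
 [ 612.21286319 -123.50442097    8.        ]] [ 644.36868014 -103.03592699    8.        ]
rib [ 644.16559983 -101.97770428   28.        ]
rib top front mid [[ 646.00378991  -87.14983326   28.        ]
 [ 643.23933208 -112.01345242   28.        ]]
```

Emit:
step_arm(
  targets=[
    [[0,-0.015,0],[-0.007,0.08,0.0055],0.5],
    [[0,0,0],[0,0.09,0],0.5],
    [[0,0,0],[0,0.08,0],0.5],
    [[0,0,0],[0,0.05,0],0.5],
    [[0,0,0],[0,0.03,0],0.5],
    [[0,0,0],[0,0.02,0],0.5],
    [[0,0,0],[0,0,0],0.5],
    [[0,0,0],[0,0,0],0.5],
    [[0,0,0],[0,0,0],0.5],
  ],
)

```text
clock: 15.77
ee_pos: [646.5, -102.5, 30.0]
ee_rot: [[-0.098, 0.003, 0.995], [-0.995, -0.001, -0.098], [0.001, -1.0, 0.003]]
contact_force: [-0.4, 0.2, 0.3]
opening: 42.7
```

Emit:
step_arm(
  targets=[
    [[0,0,0],[0,0.01,-0.006],0.5],
    [[0,0,0],[0,0.009,0],0.5],
    [[0,0,0],[0,0,0],0.5],
    [[0,0,0],[0,0,0],0.05],
    [[0,0,0],[0,0,0],0.05],
    [[0,0,0],[0,0,0],0.05],
    [[0,0,0],[0,0,0],0.05],
    [[0,0,0],[0,0,0],0.05],
    [[0,0,0],[0,0,0],0.05],
    [[0,0,0],[0,0,0],0.05],
  ],
  newtons=60,
)

```text
clock: 16.6
ee_pos: [643.4, -101.8, 21.1]
ee_rot: [[-0.098, 0.001, 0.995], [-0.995, -0.0, -0.098], [0.0, -1.0, 0.001]]
contact_force: [0.5, 0.2, 3.7]
opening: 10.6
```

Emit:
step_arm(
  targets=[
    [[0,0,0],[0,-0.03,0],0.05],
    [[0,0,0],[0,-0.07,0],0.05],
    [[0,0,0],[0,-0.08,0],0.05],
    [[0,0,0],[0,-0.08,0],0.05],
    [[0,0,0],[0,-0.05,0],0.05],
    [[0,-0.11,0],[0,0,0],0.05],
    [[0,-0.11,0],[0,0,0],0.05],
    [[0,0,0],[-0.037,0,-0.062],0.05],
    [[0,0,0],[-0.037,0,-0.062],0.05],
    [[0,0,0],[-0.037,0,-0.062],0.05],
    [[0,0,0],[-0.037,0,-0.063],0.05],
    [[0,0,0],[-0.037,0,-0.063],0.05],
    [[0,0,0],[-0.036,0,-0.062],0.05],
    [[0,0,0],[0,0,0],0.05],
    [[0,0,0],[0,0,0],0.05],
    [[0,0,0],[0,0,0],0.05],
    [[0,0,0],[0,0,0],0.05],
  ],
)

```text
clock: 18.02
ee_pos: [484.7, -34.6, 145.2]
ee_rot: [[0.132, 0.002, 0.991], [-0.991, -0.001, 0.132], [0.001, -1.0, 0.002]]
contact_force: [0.0, 0.2, -0.7]
opening: 10.3
```

```bash
python3 - <<'E'
from h import *
import pickle
np.set_printoptions(precision=3,suppress=True)
s=ctrl.sense();print(s['ee_pos'],s['opening'],s['ee_rot'],s['contact_force']);im=cap('wrist','w8');pickle.dump(s,open('w8.pkl','wb'))
R=s['ee_rot'];print(np.degrees(np.arctan2(R[1,2],R[0,2])))
E
```

```text
[484.679 -34.573 145.186] 10.315832133011176 [[ 0.132  0.002  0.991]
 [-0.991 -0.001  0.132]
 [ 0.001 -1.     0.002]] [ 0.008  0.229 -0.715]
7.577002147637553
```

View pics/w8.png

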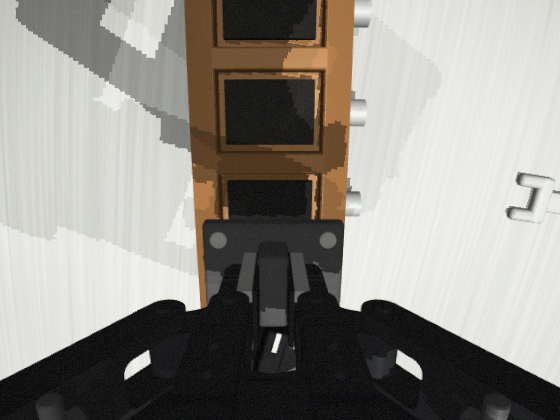

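```bash
python3 - <<'E'
from h import *
import pickle
np.set_printoptions(precision=1,suppress=True)
s=pickle.load(open('w8.pkl','rb'));W=cam('wrist',s)
P=onz(W,[(204,221),(344,221)],s['ee_pos'][2]-13);print(P)
d=P[1]-P[0];a=np.arctan2(d[1],d[0]);print(np.linalg.norm(d),np.degrees(a))
m=P.mean(0)[:2];print('centre',m-22*np.array([-np.sin(a),np.cos(a)]),'tcp',s['ee_pos'])
p1=onz(W,[(217,70),(325,70),(323,153),(218,153)],45);print(p1.mean(0))
p0=onz(W,[(220,174),(321,174)],45);print(p0)
E
```

```text
[[453.3 -17.  132.2]
 [511.3  -9.3 132.2]]
58.49995302100341 7.547459490668224
centre [485.2 -35. ] tcp [484.7 -34.6 145.2]
[475.  30.  45.]
[[447.6 -12.7  45. ]
 [512.2  -4.1  45. ]]
```

Emit:
step_arm(
  targets=[
    [[0,0,0],[-0.004,0.05,-0.004],0.05],
    [[0,0,0],[0,0.06,0],0.05],
    [[0,0,0],[0,0.05,0],0.05],
    [[0,0,0],[0,0,0],0.05],
    [[0,0,0],[0,0,0],0.05],
    [[0,0,0],[0,0,0],0.05],
    [[0,0,0],[0,0,0],0.05],
  ],
)

```text
clock: 18.65
ee_pos: [482.4, -32.9, 81.7]
ee_rot: [[0.132, 0.002, 0.991], [-0.991, -0.001, 0.132], [0.001, -1.0, 0.002]]
contact_force: [0.6, -0.3, -1.2]
opening: 10.5
```

Emit:
step_arm(
  targets=[
    [[0,0,0],[0.0005,0.012,0.001],0.05],
    [[0,0,0],[0,0.012,0],0.05],
    [[0,0,0],[0,0.012,0],0.05],
    [[0,0,0],[0,0.01,0],0.05],
    [[0,0,0],[0,0.007,0],0.05],
    [[0,0,0],[0,0.006,0],0.05],
    [[0,0,0],[0,0,0],0.05],
    [[0,0,0],[0,0,0],0.05],
  ],
)

```text
clock: 19.32
ee_pos: [481.7, -32.7, 57.9]
ee_rot: [[0.132, 0.001, 0.991], [-0.991, -0.0, 0.132], [0.0, -1.0, 0.001]]
contact_force: [-0.2, -1.2, 9.8]
opening: 10.7
```

Emit:
step_arm(
  targets=[
    [[0,0,0],[0,0.003,0],0.05],
    [[0,0,0],[0,0.003,0],0.05],
    [[0,0,0],[0,0,0],0.05],
    [[0,0,0],[0,0,0],0.05],
  ],
)

```text
clock: 19.65
ee_pos: [481.7, -32.7, 57.7]
ee_rot: [[0.132, 0.002, 0.991], [-0.991, -0.001, 0.132], [0.001, -1.0, 0.002]]
contact_force: [-5.3, 0.8, 32.3]
opening: 10.4
```

Emit:
step_arm(
  targets=[
    [[0,0,0],[0,-0.005,0],0.05],
    [[0,0,0],[0,0,0],0.5],
    [[0,0,0],[0,0,0],0.5],
    [[0,0,0],[0,0,0],0.5],
    [[0,0,0],[0,-0.03,0],0.5],
    [[0,0,0],[0,-0.08,0],0.5],
    [[0,0,0],[-0.03,-0.1,0],0.5],
    [[0,0,0],[-0.09,-0.1,0],0.5],
    [[0,0,0],[-0.08,0,0],0.5],
    [[0,0,0],[0,0,0],0.5],
    [[0,0,0],[0,0,0],0.5],
  ],
)

```text
clock: 20.57
ee_pos: [471.6, 39.8, 171.5]
ee_rot: [[0.135, -0.0, 0.991], [-0.991, -0.0, 0.135], [0.0, -1.0, -0.0]]
contact_force: [-0.0, -0.2, -0.4]
opening: 43.1
```

```bash
python3 - <<'E'
from h import *
import pickle
np.set_printoptions(precision=3,suppress=True)
s=ctrl.sense();print(s['ee_pos'],s['clock']);im=cap('wrist','w9');cap('side','s9');pickle.dump(s,open('w9.pkl','wb'))
cv2.imwrite('pics/w9c.png',cv2.resize(im[80:380,130:430,::-1],None,fx=2,fy=2,interpolation=cv2.INTER_CUBIC))
E
```

```text
[471.559  39.786 171.534] 20.5667
```

View pics/w9c.png

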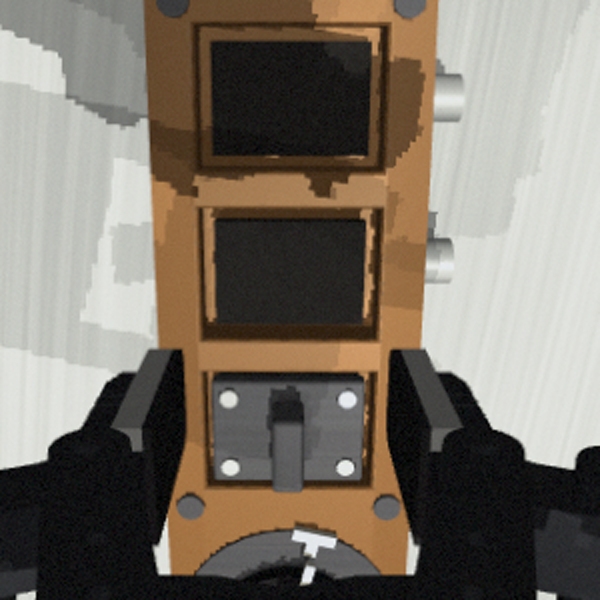

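View pics/s9.png

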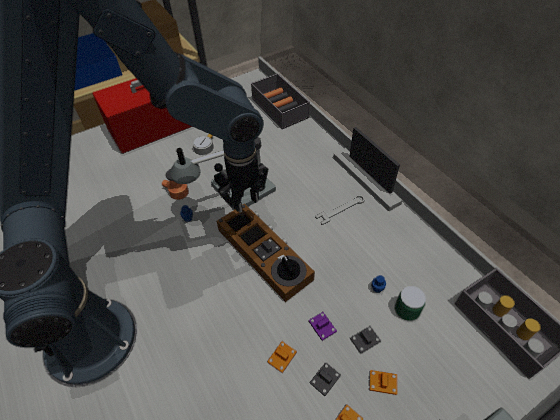

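Emit:
step_arm(
  targets=[
    [[0,0,0],[0.084,0,0.0071],0.5],
    [[0,0,0],[0.084,0,0.0071],0.5],
    [[0,0,0],[0.084,0,0.0071],0.5],
    [[0,0,0],[0.084,0,0.0071],0.5],
    [[0,0,0],[0.084,0,0.0071],0.5],
    [[0,0,0],[0.084,0,0.0071],0.5],
    [[0,0,0],[0.084,0,0.0071],0.5],
    [[0,0,0],[0.084,0,0.0071],0.5],
    [[0,0,0],[0.084,0,0.0071],0.5],
    [[0,0,0],[0.084,0,0.0071],0.5],
    [[0,0,0],[0.084,0,0.0071],0.5],
    [[0,0,0],[0.084,0,0.0071],0.5],
    [[0,0,0],[0,0,0],0.5],
    [[0,0,0],[0,0,0],0.5],
    [[0,0,0],[0,0,0],0.5],
  ],
)

```text
clock: 21.92
ee_pos: [557.7, -356.8, 169.7]
ee_rot: [[0.13, -0.003, 0.991], [-0.991, 0.003, 0.13], [-0.003, -1.0, -0.002]]
contact_force: [0.6, 0.3, 0.5]
opening: 42.4
```

```bash
python3 - <<'E'
from h import *
import pickle
np.set_printoptions(precision=1,suppress=True)
s=ctrl.sense();print(s['ee_pos'],s['clock'],s['joint_positions']);im=cap('wrist','w10');pickle.dump(s,open('w10.pkl','wb'))
print(proj(cam('wrist',s),[[560,-362,8],[427,-383,8]]))
E
```

```text
[ 557.7 -356.8  169.7] 21.9167 [-42.3  37.8  80.    0.   62.5 -49.8]
[[275.2 200.6]
 [116.2 204.6]]
```

View pics/w10.png

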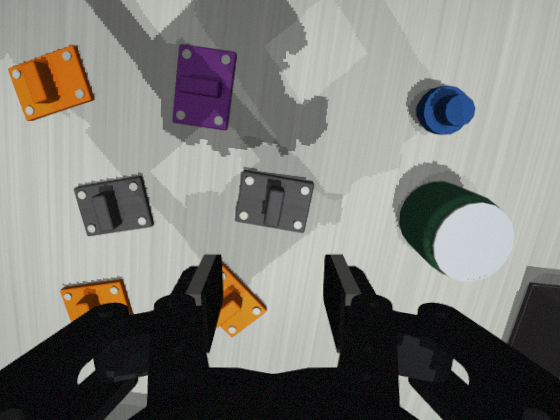

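```bash
python3 - <<'E'
from h import *
import pickle
np.set_printoptions(precision=1,suppress=True)
s=pickle.load(open('w10.pkl','rb'));W=cam('wrist',s)
im=cv2.imread('pics/w10.png')[:,:,::-1]
print(cover(im,W,(225,158,325,245)))
print(cover(im,W,(65,165,165,245)))
for c in([(242,169),(313,181),(305,232),(235,219)],[(76,187),(143,175),(153,222),(86,235)]):
    P=onz(W,c,8);print(P.mean(0),np.degrees(np.arctan2(*(P[1]-P[0])[[1,0]])),np.degrees(np.arctan2(*(P[2]-P[3])[[1,0]])))
print('orange',onz(W,[(237,300)],8),'tin',onz(W,[(472,242)],70))
E
```

```text
(array([ 559. , -361.8]), (45.93326187133789, 59.766780853271484), np.float32(-1.8103638))
(array([ 425.1, -384.1]), (62.06650161743164, 44.05323791503906), np.float32(16.731506))
[ 558.9 -362.3    8. ] -2.164106010715661 -3.4810869749816047
[ 425.1 -383.8    8. ] 16.93734432925592 18.660916052135267
orange [[ 538.1 -457.8    8. ]] tin [[ 697.  -358.5   70. ]]
```

Emit:
step_arm(
  targets=[
    [[0,0.09,0],[0,0,0],0.5],
    [[0,0.073,0],[0,0,0],0.5],
    [[0,0,0],[0.013,0.08,0.004],0.5],
    [[0,0,0],[0,0.09,0],0.5],
    [[0,0,0],[0,0.08,0],0.5],
    [[0,0,0],[0,0.05,0],0.5],
    [[0,0,0],[0,0.03,0],0.5],
    [[0,0,0],[0,0.02,0],0.5],
    [[0,0,0],[0,0.01,0],0.5],
    [[0,0,0],[0,0,0],0.5],
    [[0,0,0],[0,0,0],0.5],
    [[0,0,0],[0,0,0],0.5],
  ],
)

```text
clock: 22.97
ee_pos: [561.5, -362.6, 29.2]
ee_rot: [[-0.038, 0.002, 0.999], [-0.999, -0.002, -0.038], [0.002, -1.0, 0.002]]
contact_force: [-0.3, 0.2, 0.6]
opening: 42.6
```

Emit:
step_arm(
  targets=[
    [[0,0,0],[0,0.01,-0.005],0.5],
    [[0,0,0],[0,0.008,0],0.5],
    [[0,0,0],[0,0,0],0.5],
    [[0,0,0],[0,0,0],0.05],
    [[0,0,0],[0,0,0],0.05],
    [[0,0,0],[0,0,0],0.05],
    [[0,0,0],[0,0,0],0.05],
    [[0,0,0],[0,0,0],0.05],
    [[0,0,0],[0,0,0],0.05],
    [[0,0,0],[0,0,0],0.05],
  ],
  newtons=60,
)

```text
clock: 23.8
ee_pos: [558.8, -362.0, 20.7]
ee_rot: [[-0.038, 0.0, 0.999], [-0.999, -0.0, -0.038], [0.0, -1.0, 0.0]]
contact_force: [0.1, 0.1, 2.4]
opening: 10.6
```

Emit:
step_arm(
  targets=[
    [[0,0,0],[0,-0.03,0],0.05],
    [[0,0,0],[0,-0.07,0],0.05],
    [[0,0,0],[0,-0.08,0],0.05],
    [[0,0,0],[0,-0.08,0],0.05],
    [[0,-0.08,0],[0,-0.05,0],0.05],
    [[0,-0.083,0],[0,0,0],0.05],
    [[0,0,0],[-0.0768,0,-0.0061],0.05],
    [[0,0,0],[-0.0768,0,-0.0061],0.05],
    [[0,0,0],[-0.0768,0,-0.0061],0.05],
    [[0,0,0],[-0.0768,0,-0.0061],0.05],
    [[0,0,0],[-0.0768,0,-0.0061],0.05],
    [[0,0,0],[-0.0768,0,-0.0061],0.05],
    [[0,0,0],[-0.0768,0,-0.0061],0.05],
    [[0,0,0],[-0.0768,0,-0.0061],0.05],
  ],
)

```text
clock: 24.97
ee_pos: [506.0, -119.3, 144.8]
ee_rot: [[0.132, -0.0, 0.991], [-0.991, 0.0, 0.132], [-0.0, -1.0, -0.0]]
contact_force: [1.2, -0.4, -1.6]
opening: 10.4
```

Emit:
step_arm(
  targets=[
    [[0,0,0],[-0.0768,0,-0.0061],0.05],
    [[0,0,0],[-0.0768,0,-0.0061],0.05],
    [[0,0,0],[-0.0768,0,-0.0061],0.05],
    [[0,0,0],[-0.0768,0,-0.0061],0.05],
    [[0,0,0],[-0.0768,0,-0.0061],0.05],
    [[0,0,0],[0,0,0],0.05],
    [[0,0,0],[0,0,0],0.05],
    [[0,0,0],[0,0,0],0.05],
    [[0,0,0],[0,0,0],0.05],
  ],
)

```text
clock: 25.72
ee_pos: [475.2, 29.0, 144.7]
ee_rot: [[0.131, 0.001, 0.991], [-0.991, -0.0, 0.131], [0.001, -1.0, 0.001]]
contact_force: [0.6, 0.8, -2.1]
opening: 10.4
```

```bash
python3 - <<'E'
from h import *
import pickle
np.set_printoptions(precision=3,suppress=True)
s=ctrl.sense();print(s['ee_pos'],s['opening'],s['contact_force']);im=cap('wrist','w11');pickle.dump(s,open('w11.pkl','wb'))
R=s['ee_rot'];print(np.degrees(np.arctan2(R[1,2],R[0,2])))
E
```

```text
[475.173  29.015 144.674] 10.39374619404718 [ 0.642  0.812 -2.109]
7.539110937792467
```

View pics/w11.png

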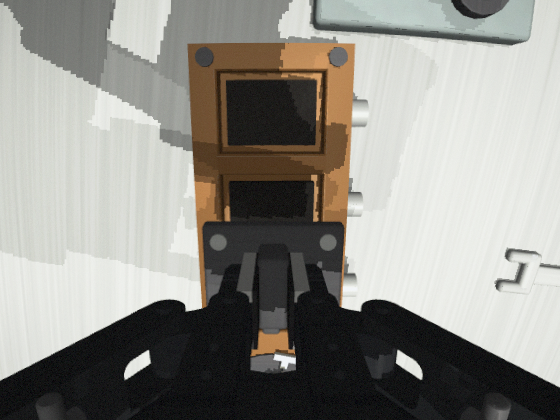

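Emit:
step_arm(
  targets=[
    [[0,0,0],[-0.004,0.05,-0.001],0.05],
    [[0,0,0],[0,0.06,0],0.05],
    [[0,0,0],[0,0.05,0],0.05],
    [[0,0,0],[0,0,0],0.05],
    [[0,0,0],[0,0,0],0.05],
    [[0,0,0],[0,0,0],0.05],
    [[0,0,0],[0,0,0],0.05],
  ],
)

```text
clock: 26.35
ee_pos: [474.9, 30.9, 81.4]
ee_rot: [[0.131, 0.002, 0.991], [-0.991, -0.0, 0.131], [0.001, -1.0, 0.002]]
contact_force: [-0.2, 0.1, -1.6]
opening: 10.7
```

Emit:
step_arm(
  targets=[
    [[0,0,0],[0.001,0.012,0],0.05],
    [[0,0,0],[0,0.012,0],0.05],
    [[0,0,0],[0,0.012,0],0.05],
    [[0,0,0],[0,0.01,0],0.05],
    [[0,0,0],[0,0.007,0],0.05],
    [[0,0,0],[0,0.006,0],0.05],
    [[0,0,0],[0,0.002,0],0.05],
    [[0,0,0],[0,0,0],0.05],
    [[0,0,0],[0,0,0],0.05],
  ],
)

```text
clock: 27.1
ee_pos: [473.9, 31.0, 57.4]
ee_rot: [[0.132, 0.001, 0.991], [-0.991, -0.0, 0.132], [0.0, -1.0, 0.001]]
contact_force: [-2.3, -0.3, 15.1]
opening: 10.4
```

Pressing 2 mm further to make sure it's on the stop.

Emit:
step_arm(
  targets=[
    [[0,0,0],[0,0.003,0],0.05],
    [[0,0,0],[0,0.002,0],0.05],
    [[0,0,0],[0,0,0],0.05],
    [[0,0,0],[0,0,0],0.05],
  ],
)

```text
clock: 27.43
ee_pos: [474.0, 31.0, 57.3]
ee_rot: [[0.133, 0.002, 0.991], [-0.991, -0.001, 0.133], [0.001, -1.0, 0.002]]
contact_force: [-4.7, 1.1, 33.2]
opening: 10.3
```

Emit:
step_arm(
  targets=[
    [[0,0,0],[0,-0.005,0],0.05],
    [[0,0,0],[0,0,0],0.5],
    [[0,0,0],[0,0,0],0.5],
    [[0,0,0],[0,0,0],0.5],
    [[0,0,0],[0,-0.03,0],0.5],
    [[0,0,0],[0,-0.08,0],0.5],
    [[0,0,0],[0,-0.1,0],0.5],
    [[0,0,0],[0,-0.08,0],0.5],
    [[0,0,0],[0.0764,0,-0.0193],0.5],
    [[0,0,0],[0.0764,0,-0.0193],0.5],
    [[0,0,0],[0.0764,0,-0.0193],0.5],
    [[0,0,0],[0.0764,0,-0.0193],0.5],
    [[0,0,0],[0.0764,0,-0.0193],0.5],
  ],
)

```text
clock: 28.52
ee_pos: [455.3, -126.7, 171.5]
ee_rot: [[0.133, -0.001, 0.991], [-0.991, 0.0, 0.133], [-0.001, -1.0, -0.001]]
contact_force: [0.1, 0.7, -0.8]
opening: 42.5
```

Emit:
step_arm(
  targets=[
    [[0,0,0],[0.0764,0,-0.0193],0.5],
    [[0,0,0],[0.0764,0,-0.0193],0.5],
    [[0,0,0],[0.0764,0,-0.0193],0.5],
    [[0,0,0],[0.0764,0,-0.0193],0.5],
    [[0,0,0],[0.0764,0,-0.0193],0.5],
    [[0,0,0],[0.0764,0,-0.0193],0.5],
    [[0,0,0],[0.0764,0,-0.0193],0.5],
    [[0,0,0],[0.0764,0,-0.0193],0.5],
    [[0,0,0],[0,0,0],0.5],
    [[0,0,0],[0,0,0],0.5],
    [[0,0,0],[0,0,0],0.5],
  ],
)

```text
clock: 29.43
ee_pos: [426.2, -375.2, 170.9]
ee_rot: [[0.131, -0.002, 0.991], [-0.991, 0.003, 0.131], [-0.003, -1.0, -0.001]]
contact_force: [0.0, 0.8, 0.2]
opening: 42.8
```

```bash
python3 - <<'E'
from h import *
import pickle
np.set_printoptions(precision=1,suppress=True)
s=ctrl.sense();print(s['ee_pos'],s['clock'],s['joint_positions']);im=cap('wrist','w12');pickle.dump(s,open('w12.pkl','wb'));cap('side','s12')
W=cam('wrist',s);p=proj(W,[[425,-384,8]])[0].astype(int);print(p)
print(cover(im,W,(p[0]-55,p[1]-48,p[0]+55,p[1]+45)))
E
```

```text
[ 426.2 -375.2  170.9] 29.4333 [-52.6  31.2  94.2   0.   54.7 -60.2]
[270 203]
(array([ 409.2, -361.5]), (52.5483512878418, 36.424652099609375), np.float32(15.872551))
```

View pics/w12.png

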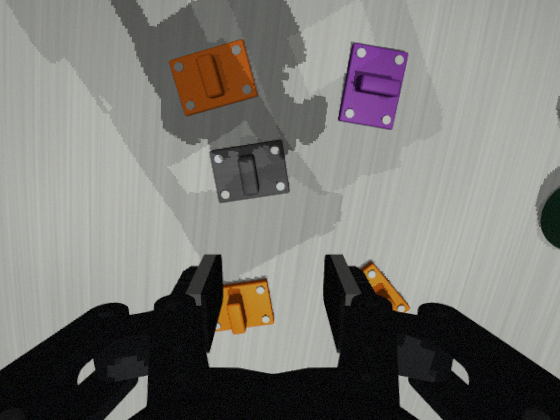

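View pics/s12.png

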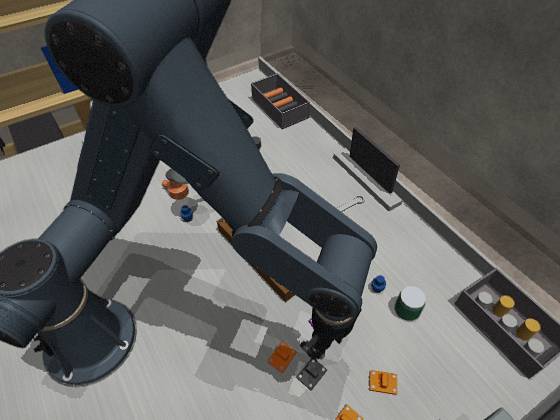

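The remaining cover has been knocked aside and is now at pixel (249,171), close to an orange look-alike at (212,77). I'll measure it again.

```bash
python3 - <<'E'
from h import *
import pickle
np.set_printoptions(precision=1,suppress=True)
s=pickle.load(open('w12.pkl','rb'));W=cam('wrist',s)
im=cv2.imread('pics/w12.png')[:,:,::-1]
print(cover(im,W,(203,132,298,210),75))
c=[(210,151),(281,140),(290,191),(219,203)]
P=onz(W,c,8);print(P.mean(0),np.linalg.norm(P[1]-P[0]),np.degrees(np.arctan2(*(P[1]-P[0])[[1,0]])),np.degrees(np.arctan2(*(P[2]-P[3])[[1,0]])))
print('rib',onz(W,[(246,158),(251,189)],28))
print('orange near corner',onz(W,[(188,115),(256,96)],8))
E
```

```text
(array([ 406.8, -357.2]), (60.28392791748047, 42.178287506103516), np.float32(16.359535))
[ 405.  -359.3    8. ] 57.96655173368961 16.173242987846642 17.377637218122164
rib [[ 401.7 -346.1   28. ]
 [ 408.3 -369.3   28. ]]
orange near corner [[ 351.  -320.7    8. ]
 [ 402.7 -299.5    8. ]]
```

Emit:
step_arm(
  targets=[
    [[0,-0.08,0],[0,0,0],0.5],
    [[0,-0.07,0],[0,0,0],0.5],
    [[0,0,0],[-0.055,0,-0.038],0.5],
    [[0,0,0],[0,0.08,0],0.5],
    [[0,0,0],[0,0.09,0],0.5],
    [[0,0,0],[0,0.08,0],0.5],
    [[0,0,0],[0,0.05,0],0.5],
    [[0,0,0],[0,0.03,0],0.5],
    [[0,0,0],[0,0.02,0],0.5],
    [[0,0,0],[0,0.01,0],0.5],
    [[0,0,0],[0,0,0],0.5],
    [[0,0,0],[0,0,0],0.5],
    [[0,0,0],[0,0,0],0.5],
  ],
)

```text
clock: 30.62
ee_pos: [406.6, -359.7, 29.0]
ee_rot: [[0.286, 0.001, 0.958], [-0.958, -0.002, 0.286], [0.002, -1.0, 0.001]]
contact_force: [-0.1, -0.1, -0.1]
opening: 42.6
```

Emit:
step_arm(
  targets=[
    [[0,0,0],[-0.003,0.01,-0.001],0.5],
    [[0,0,0],[0,0.008,0],0.5],
    [[0,0,0],[0,0,0],0.5],
    [[0,0,0],[0,0,0],0.05],
    [[0,0,0],[0,0,0],0.05],
    [[0,0,0],[0,0,0],0.05],
    [[0,0,0],[0,0,0],0.05],
    [[0,0,0],[0,0,0],0.05],
    [[0,0,0],[0,0,0],0.05],
    [[0,0,0],[0,0,0],0.05],
  ],
  newtons=60,
)

```text
clock: 31.45
ee_pos: [405.4, -358.4, 21.0]
ee_rot: [[0.285, 0.0, 0.958], [-0.958, -0.0, 0.285], [0.0, -1.0, 0.0]]
contact_force: [-1.0, 0.9, 3.5]
opening: 10.7
```

Emit:
step_arm(
  targets=[
    [[0,0,0],[0,-0.03,0],0.05],
    [[0,0,0],[0,-0.07,0],0.05],
    [[0,0,0],[0,-0.08,0],0.05],
    [[0,0,0],[0,-0.08,0],0.05],
    [[0,0.075,0],[0,-0.05,0],0.05],
    [[0,0.075,0],[0,0,0],0.05],
    [[0,0,0],[-0.0784,0,0.0214],0.05],
    [[0,0,0],[-0.0784,0,0.0214],0.05],
    [[0,0,0],[-0.0784,0,0.0214],0.05],
    [[0,0,0],[-0.0784,0,0.0214],0.05],
    [[0,0,0],[-0.0784,0,0.0214],0.05],
    [[0,0,0],[-0.0784,0,0.0214],0.05],
    [[0,0,0],[-0.0784,0,0.0214],0.05],
  ],
)

```text
clock: 32.53
ee_pos: [435.3, -131.1, 145.1]
ee_rot: [[0.132, -0.0, 0.991], [-0.991, 0.0, 0.132], [-0.0, -1.0, -0.0]]
contact_force: [1.2, -0.3, -2.2]
opening: 10.7
```

Emit:
step_arm(
  targets=[
    [[0,0,0],[-0.0784,0,0.0214],0.05],
    [[0,0,0],[-0.0784,0,0.0214],0.05],
    [[0,0,0],[-0.0784,0,0.0214],0.05],
    [[0,0,0],[-0.0784,0,0.0214],0.05],
    [[0,0,0],[-0.0784,0,0.0214],0.05],
    [[0,0,0],[-0.0784,0,0.0214],0.05],
    [[0,0,0],[-0.0784,0,0.0214],0.05],
    [[0,0,0],[0,0,0],0.05],
    [[0,0,0],[0,0,0],0.05],
    [[0,0,0],[0,0,0],0.05],
    [[0,0,0],[0,0,0],0.05],
  ],
)

```text
clock: 33.45
ee_pos: [465.8, 91.8, 144.9]
ee_rot: [[0.131, -0.0, 0.991], [-0.991, -0.0, 0.131], [0.0, -1.0, -0.0]]
contact_force: [-0.1, -0.3, -1.9]
opening: 10.9
```

```bash
python3 - <<'E'
from h import *
import pickle
np.set_printoptions(precision=3,suppress=True)
s=ctrl.sense();print(s['ee_pos'],s['opening'],s['contact_force']);im=cap('wrist','w13');pickle.dump(s,open('w13.pkl','wb'))
R=s['ee_rot'];print(np.degrees(np.arctan2(R[1,2],R[0,2])))
E
```

```text
[465.81   91.825 144.868] 10.860303486739793 [-0.053 -0.267 -1.932]
7.524978581339032
```

View pics/w13.png

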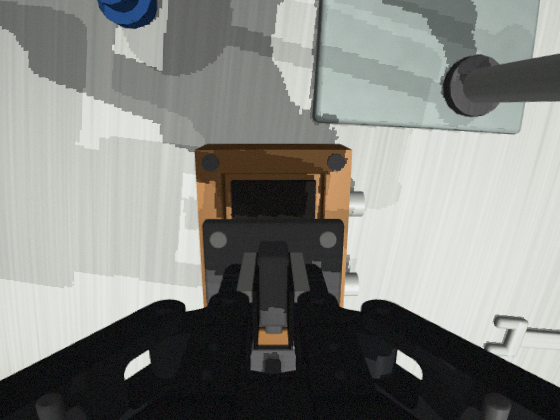

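Emit:
step_arm(
  targets=[
    [[0,0,0],[-0.003,0.05,0],0.05],
    [[0,0,0],[0,0.06,0],0.05],
    [[0,0,0],[0,0.05,0],0.05],
    [[0,0,0],[0,0,0],0.05],
    [[0,0,0],[0,0,0],0.05],
    [[0,0,0],[0,0,0],0.05],
    [[0,0,0],[0,0,0],0.05],
  ],
)

```text
clock: 34.08
ee_pos: [466.9, 93.5, 81.9]
ee_rot: [[0.131, 0.002, 0.991], [-0.991, -0.0, 0.131], [0.0, -1.0, 0.002]]
contact_force: [0.3, -0.1, -1.7]
opening: 10.5
```

Emit:
step_arm(
  targets=[
    [[0,0,0],[0,0.012,-0.001],0.05],
    [[0,0,0],[0,0.012,0],0.05],
    [[0,0,0],[0,0.012,0],0.05],
    [[0,0,0],[0,0.01,0],0.05],
    [[0,0,0],[0,0.007,0],0.05],
    [[0,0,0],[0,0.006,0],0.05],
    [[0,0,0],[0,0.003,0],0.05],
    [[0,0,0],[0,0.003,0],0.05],
    [[0,0,0],[0,0,0],0.05],
    [[0,0,0],[0,0,0],0.05],
  ],
)

```text
clock: 34.92
ee_pos: [465.6, 93.9, 57.8]
ee_rot: [[0.133, 0.002, 0.991], [-0.991, -0.0, 0.133], [0.0, -1.0, 0.002]]
contact_force: [-4.7, -0.4, 31.3]
opening: 10.5
```

Emit:
step_arm(
  targets=[
    [[0,0,0],[0,-0.005,0],0.05],
    [[0,0,0],[0,0,0],0.5],
    [[0,0,0],[0,0,0],0.5],
    [[0,0,0],[0,0,0],0.5],
    [[0,0,0],[0,-0.03,0],0.5],
    [[0,0,0],[0,-0.08,0],0.5],
    [[0,0,0],[0,-0.1,0],0.5],
    [[0,0,0],[0,-0.1,0],0.5],
    [[0,0,0],[0,-0.1,0],0.5],
    [[0,0,0],[0,-0.1,0],0.5],
    [[0,0,0],[0,-0.1,0],0.5],
    [[0,0,0],[0,-0.08,0],0.5],
    [[0,0,0],[0.08,0,0],0.5],
    [[0,0,0],[0.08,0,0],0.5],
    [[0,0,0],[0.08,0,0],0.5],
    [[0,0,0],[0,0,0],0.5],
    [[0,0,0],[0,0,0],0.5],
  ],
)

```text
clock: 36.33
ee_pos: [478.3, -2.5, 332.0]
ee_rot: [[0.129, -0.001, 0.992], [-0.992, 0.001, 0.129], [-0.001, -1.0, -0.001]]
contact_force: [-0.6, 0.6, 0.4]
opening: 42.7
```

```bash
python3 - <<'E'
from h import *
import pickle
np.set_printoptions(precision=1,suppress=True)
s=ctrl.sense();print(s['ee_pos'],s['clock'],s['joint_positions']);im=cap('wrist','w14');pickle.dump(s,open('w14.pkl','wb'));im2=cap('side','s14')
cv2.imwrite('pics/w14c.png',cv2.resize(im[0:300,130:430,::-1],None,fx=2,fy=2,interpolation=cv2.INTER_CUBIC))
cv2.imwrite('pics/s14c.png',cv2.resize(im2[120:310,150:370,::-1],None,fx=3.1,fy=3.1,interpolation=cv2.INTER_CUBIC))
E
```

```text
[478.3  -2.5 332. ] 36.3333 [-13.7  12.7  95.5   0.   72.  -21.1]
```

View pics/w14c.png

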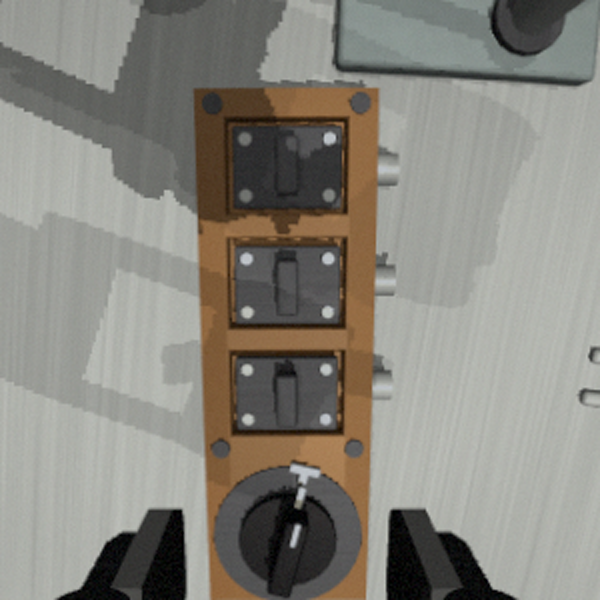

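View pics/s14c.png

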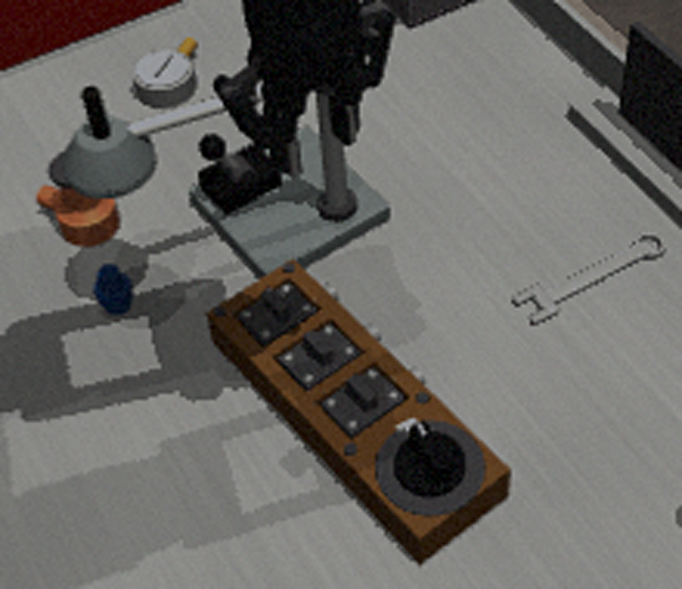

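```bash
python3 - <<'E'
from h import *
np.set_printoptions(precision=1,suppress=True)
S=cam('side');h=onz(S,[(150+91.5/3.1,120+93/3.1)],258);print('handle',h)
h=np.array([389,222.5])
p=np.array([591,192.]);print(np.linalg.norm(h-p))
d=p-np.array([487.5,14.8]);
E
```

```text
handle [[385.9 219.6 258. ]]
204.28962283973212
```

Emit:
step_arm(
  targets=[
    [[0,0,0],[-0.0837,0,-0.0217],0.5],
    [[0,0,0],[-0.0837,0,-0.0217],0.5],
    [[0,0,0],[-0.0837,0,-0.0217],0.5],
    [[0,0,0],[-0.0837,0,-0.0217],0.5],
    [[0,0,0],[-0.0837,0,-0.0217],0.5],
    [[0,0,0],[-0.0837,0,-0.0217],0.5],
    [[0,0,0],[-0.0837,0,-0.0217],0.5],
    [[0,0,0],[0,0,0],0.5],
  ],
)

```text
clock: 37.1
ee_pos: [383.0, 228.4, 332.5]
ee_rot: [[0.14, -0.003, 0.99], [-0.99, 0.003, 0.14], [-0.003, -1.0, -0.002]]
contact_force: [-1.0, -0.4, -0.2]
opening: 42.7
```

Emit:
step_arm(
  targets=[
    [[0,0.0982,0],[0,0,0],0.5],
    [[0,0.0982,0],[0,0,0],0.5],
    [[0,0.0982,0],[0,0,0],0.5],
    [[0,0.0982,0],[0,0,0],0.5],
    [[0,0.0982,0],[0,0,0],0.5],
    [[0,0.0982,0],[0,0,0],0.5],
    [[0,0.0982,0],[0,0,0],0.5],
    [[0,0.0982,0],[0,0,0],0.5],
    [[0,0.0982,0],[0,0,0],0.5],
    [[0,0.0982,0],[0,0,0],0.5],
    [[0,0.0982,0],[0,0,0],0.5],
    [[0,0.0982,0],[0,0,0],0.5],
    [[0,0.0982,0],[0,0,0],0.5],
    [[0,0.0982,0],[0,0,0],0.5],
    [[0,0.0982,0],[0,0,0],0.5],
    [[0,0.0982,0],[0,0,0],0.5],
    [[0,0.0982,0],[0,0,0],0.5],
    [[0,0.0982,0],[0,0,0],0.5],
    [[0,0,0],[0,0,0],0.5],
    [[0,0,0],[0,0,0],0.5],
  ],
)

```text
clock: 38.77
ee_pos: [386.5, 223.3, 332.5]
ee_rot: [[-0.99, -0.001, -0.144], [0.144, -0.0, -0.99], [0.001, -1.0, 0.0]]
contact_force: [0.1, -0.6, 0.3]
opening: 42.8
```

```bash
python3 - <<'E'
from h import *
np.set_printoptions(precision=1,suppress=True)
s=ctrl.sense();print(s['ee_pos'],s['clock'],s['joint_positions']);im2=cap('wrist','w15')
print(proj(cam('wrist',s),[[388,222,258]]))
E
```

```text
[386.5 223.3 332.5] 38.7667 [ 15.6   9.7  99.3   0.   71.  113.9]
[[273.4 224.1]]
```

View pics/w15.png

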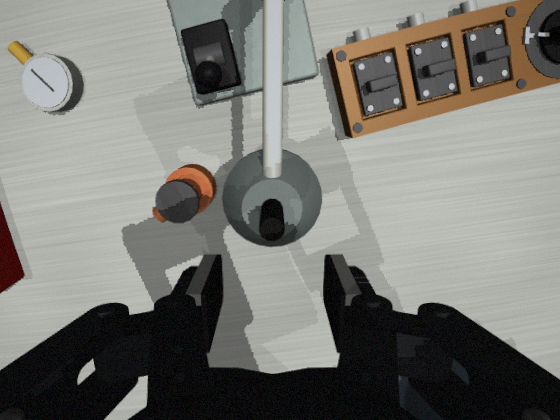

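Emit:
step_arm(
  targets=[
    [[0,0,0],[-0.003,0.052,0],0.4],
    [[0,0,0],[0,0.052,0],0.4],
    [[0,0,0],[0,0.052,0],0.4],
    [[0,0,0],[0,0.052,0],0.4],
    [[0,0,0],[0,0.05,0],0.4],
    [[0,0,0],[0,0,0],0.4],
    [[0,0,0],[0,0,0],0.25],
    [[0,0,0],[0,0,0],0.25],
    [[0,0,0],[0,0,0],0.25],
    [[0,0,0],[0,0,0],0.25],
  ],
)

```text
clock: 39.65
ee_pos: [389.0, 223.1, 230.8]
ee_rot: [[-0.989, 0.003, -0.147], [0.147, 0.001, -0.989], [-0.003, -1.0, -0.001]]
contact_force: [-0.7, -0.7, 0.1]
opening: 21.0
```

```bash
python3 - <<'E'
from h import *
np.set_printoptions(precision=4,suppress=True)
s=ctrl.sense();R=s['ee_rot'];c=s['ee_pos'][:2];p=np.array([591.,192.]);print(c,R[:2,2],np.linalg.norm(c-p))
th=np.radians(3.5)
Q=np.array([[np.cos(th),-np.sin(th)],[np.sin(th),np.cos(th)]])
d=p+Q@(c-p)-c
print(d@R[:2,0]/400,d@R[:2,2]/400)
t=np.array([475,30]);a=lambda v:np.degrees(np.arctan2(v[1],v[0]));print((a(t-p)-a(c-p))%360, np.linalg.norm(t-p))
E
```

```text
[389.0281 223.1188] [-0.1467 -0.9892] 204.35513788898737
-0.0007778520893649371 0.031193794544474386
63.15443063296584 199.24858845171275
```

Emit:
step_arm(
  targets=[
    [[0,-0.0292,0],[-0.0005,0,0.0156],0.25],
    [[0,-0.0292,0],[-0.0005,0,0.0156],0.25],
    [[0,-0.0583,0],[-0.0008,0,0.0312],0.25],
    [[0,-0.0583,0],[-0.0008,0,0.0312],0.25],
    [[0,-0.0583,0],[-0.0008,0,0.0312],0.25],
    [[0,-0.0583,0],[-0.0008,0,0.0312],0.25],
    [[0,-0.0583,0],[-0.0008,0,0.0312],0.25],
    [[0,-0.0583,0],[-0.0008,0,0.0312],0.25],
    [[0,-0.0583,0],[-0.0008,0,0.0312],0.25],
  ],
)

```text
clock: 40.4
ee_pos: [398.4, 124.1, 230.7]
ee_rot: [[-0.941, 0.003, 0.337], [-0.337, 0.001, -0.942], [-0.003, -1.0, 0.0]]
contact_force: [0.3, 1.0, 0.3]
opening: 21.4
```

Emit:
step_arm(
  targets=[
    [[0,-0.0583,0],[-0.0008,0,0.0312],0.25],
    [[0,-0.0583,0],[-0.0008,0,0.0312],0.25],
    [[0,-0.0583,0],[-0.0008,0,0.0312],0.25],
    [[0,-0.0583,0],[-0.0008,0,0.0312],0.25],
    [[0,-0.0583,0],[-0.0008,0,0.0312],0.25],
    [[0,-0.0583,0],[-0.0008,0,0.0312],0.25],
    [[0,-0.0583,0],[-0.0008,0,0.0312],0.25],
    [[0,-0.0583,0],[-0.0008,0,0.0312],0.25],
    [[0,-0.0292,0],[-0.0005,0,0.0156],0.25],
    [[0,-0.0292,0],[-0.0005,0,0.0156],0.25],
    [[0,-0.0292,0],[-0.0005,0,0.0156],0.25],
    [[0,-0.0292,0],[-0.0005,0,0.0156],0.25],
    [[0,0,0],[0,0,0],0.25],
    [[0,0,0],[0,0,0],0.25],
  ],
)

```text
clock: 41.57
ee_pos: [471.8, 26.0, 230.2]
ee_rot: [[-0.581, 0.001, 0.814], [-0.814, -0.0, -0.581], [-0.001, -1.0, 0.001]]
contact_force: [-1.2, 0.4, 1.1]
opening: 21.3
```

Emit:
step_arm(
  targets=[
    [[0,0,0],[0,0,0],0.5],
    [[0,0,0],[0,0,0],0.5],
    [[0,0,0],[0,0,0],0.5],
    [[0,0,0],[0,-0.05,0],0.5],
    [[0,0,0],[0,-0.07,0],0.5],
    [[0,0,0],[0,-0.08,0],0.5],
    [[0,0,0],[0,-0.08,0],0.5],
    [[0,-0.0987,0],[0,0,0],0.5],
    [[0,-0.0987,0],[0,0,0],0.5],
    [[0,-0.0987,0],[0,0,0],0.5],
    [[0,-0.0987,0],[0,0,0],0.5],
    [[0,-0.0987,0],[0,0,0],0.5],
    [[0,-0.0987,0],[0,0,0],0.5],
    [[0,0,0],[0,0,0],0.0],
    [[0,0,0],[0,0,0],0.0],
  ],
)

```text
clock: 42.82
ee_pos: [471.1, 26.4, 341.5]
ee_rot: [[-0.002, -0.0, 1.0], [-1.0, 0.0, -0.002], [-0.0, -1.0, -0.0]]
contact_force: [-0.0, 0.4, -0.8]
opening: 19.2
```

Emit:
step_arm(
  targets=[
    [[0,0,0],[-0.08,0,0],0.0],
    [[0,0,0],[-0.08,0,0],0.0],
    [[0,0,0],[-0.08,0,0],0.0],
    [[0,0,0],[-0.08,0,0],0.0],
    [[0,0,0],[-0.08,0,0],0.0],
    [[0,0,0],[-0.08,0,0],0.0],
    [[0,0,0],[-0.08,0,0],0.0],
    [[0,0,0],[0,0,0],0.0],
    [[0,0,0],[0,0,0],0.0],
    [[0,0,0],[0,0,0],0.0],
  ],
)

```text
clock: 43.65
ee_pos: [470.9, 249.9, 341.4]
ee_rot: [[0.0, -0.001, 1.0], [-1.0, -0.001, 0.0], [0.001, -1.0, -0.001]]
contact_force: [-0.1, 0.6, 0.9]
opening: 0.2
```

```bash
python3 - <<'E'
from h import *
import pickle
np.set_printoptions(precision=1,suppress=True)
s=ctrl.sense();print(s['ee_pos'],s['clock'],s['joint_positions']);im=cap('wrist','w16');im2=cap('side','s16');cap('scene','sc16');pickle.dump(s,open('w16.pkl','wb'))
cv2.imwrite('pics/s16c.png',cv2.resize(im2[120:310,150:370,::-1],None,fx=3.1,fy=3.1,interpolation=cv2.INTER_CUBIC))
E
```

```text
[470.9 249.9 341.4] 43.65 [16.  17.  87.7 -0.  75.4 16. ]
```

View pics/w16.png

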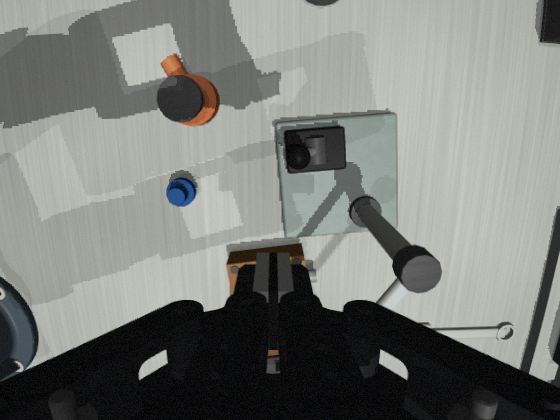

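View pics/s16c.png

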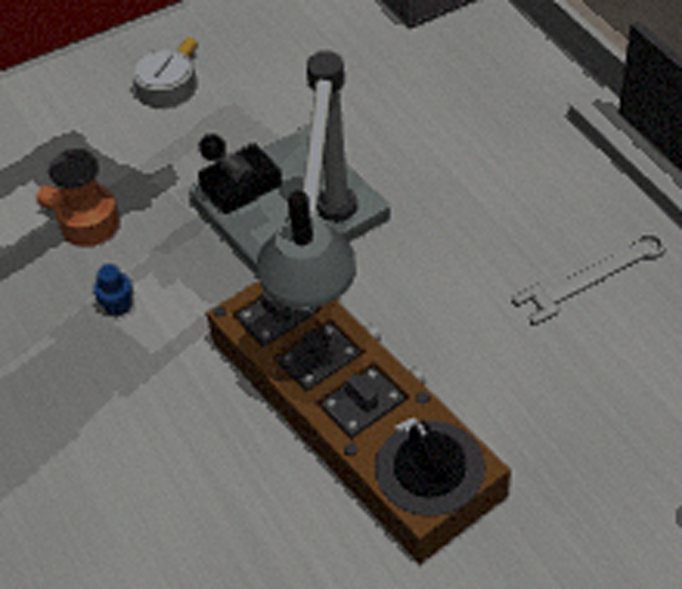

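```bash
python3 - <<'E'
from h import *
import pickle
np.set_printoptions(precision=1,suppress=True)
s=pickle.load(open('w16.pkl','rb'));W=cam('wrist',s)
def tri(L):
    A=np.zeros((3,3));b=np.zeros(3)
    for C,px in L:
        o,D=ray(C,[px]);d=D[0]/np.linalg.norm(D[0]);M=np.eye(3)-np.outer(d,d);A+=M;b+=M@o
    X=np.linalg.solve(A,b);return X,[proj(C,X)[0]-px for C,px in L]
S=cam('side');C=cam('scene')
f=lambda x,y:(150+x/3.1,120+y/3.1);g=lambda x,y:(210+x/4.7,145+y/4.7)
print('ball',tri([(W,(297,156)),(S,f(212,148)),(C,g(664,212))]))
# box corners: near-robot -y top corner: wrist (289,173), side (230,212)?
for z in(20,30,40):print(z,onz(W,[(286,131),(344,127),(346,168),(289,173)],z))
print('handle',onz(S,[f(298,200)],258), 'base corners',onz(W,[(275,121),(396,113),(397,233),(285,237)],10))
E
python3 -c "
import cv2
im=cv2.imread('pics/w16.png');cv2.imwrite('pics/w16c.png',cv2.resize(im[95:255,255:455],None,fx=3.8,fy=3.6,interpolation=cv2.INTER_CUBIC))"
```

```text
ball (array([496.7, 270.7,  90.9]), [array([ 0.5, -0.5]), array([-0.2, -0.1]), array([-0.3,  0.1])])
20 [[487.  292.3  20. ]
 [557.9 297.4  20. ]
 [562.8 246.9  20. ]
 [491.2 240.4  20. ]]
30 [[486.6 292.8  30. ]
 [556.  297.8  30. ]
 [560.8 248.4  30. ]
 [490.8 242.   30. ]]
40 [[486.3 293.3  40. ]
 [554.1 298.3  40. ]
 [558.7 249.9  40. ]
 [490.3 243.7  40. ]]
handle [[469.9  20.3 258. ]] base corners [[473.5 304.   10. ]
 [624.5 314.9  10. ]
 [639.2 157.2  10. ]
 [487.3 151.7  10. ]]
```

View pics/w16c.png

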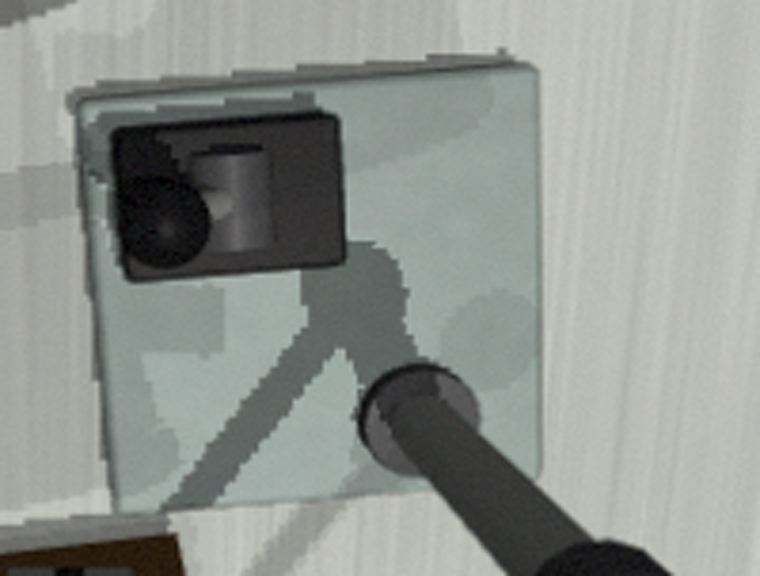

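```bash
python3 - <<'E'
from h import *
import pickle
np.set_printoptions(precision=1,suppress=True)
s=pickle.load(open('w16.pkl','rb'));W=cam('wrist',s)
print('valve wheel',onz(W,[(158,98),(181,98),(204,98)],86),'valve body right',onz(W,[(218,100)],40),'fitting',onz(W,[(180,190)],50))
E
```

```text
valve wheel [[352.3 330.   86. ]
 [376.3 329.6  86. ]
 [400.1 329.4  86. ]] valve body right [[407.8 328.6  40. ]] fitting [[360.1 225.   50. ]]
```

Emit:
step_arm(
  targets=[
    [[0,0,0],[-0.0515,0,-0.0575],0.0],
    [[0,0,0],[0,0.08,0],0.0],
    [[0,0,0],[0,0.09,0],0.0],
    [[0,0,0],[0,0.09,0],0.0],
    [[0,0,0],[0,0.09,0],0.0],
    [[0,0,0],[0,0.09,0],0.0],
    [[0,0,0],[0,0.09,0],0.0],
    [[0,0,0],[0,0.06,0],0.0],
    [[0,0,0],[0,0.04,0],0.0],
    [[0,0,0],[0,0,0],0.0],
    [[0,0,0],[0,0,0],0.0],
    [[0,0,0],[0,0,0],0.0],
    [[0,0,0],[0,0,0],0.0],
  ],
)

```text
clock: 44.88
ee_pos: [449.5, 270.9, 91.1]
ee_rot: [[0.0, 0.003, 1.0], [-1.0, 0.001, 0.0], [-0.001, -1.0, 0.003]]
contact_force: [-0.2, -0.0, -0.3]
opening: 0.1
```

```bash
python3 - <<'E'
from h import *
s=ctrl.sense();print(s['ee_pos'],s['clock'],s['joint_positions']);im=cap('wrist','w17')
E
```

```text
[449.50160626 270.88017681  91.13750846] 44.8833 [ 1.88639283e+01  3.60564685e+01  1.03708828e+02 -8.34382249e-04
  4.00439673e+01  1.88580796e+01]
```

View pics/w17.png

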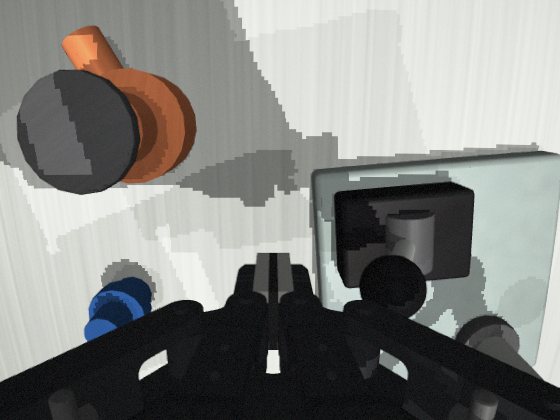

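Emit:
step_arm(
  targets=[
    [[0,0,0],[0,0.003,0.02],0.0],
    [[0,0,0],[0,0.002,0.02],0.0],
    [[0,0,0],[0,0,0.02],0.0],
    [[0,0,0],[0,0,0.02],0.0],
    [[0,0,0],[0,0,0.02],0.0],
    [[0,0,0],[0,0,0],0.0],
    [[0,0,0],[0,0,0],0.0],
  ],
)

```text
clock: 45.52
ee_pos: [489.6, 270.9, 87.5]
ee_rot: [[0.0, 0.002, 1.0], [-1.0, 0.0, 0.0], [-0.0, -1.0, 0.002]]
contact_force: [0.4, -0.5, -0.2]
opening: 0.0
```

Emit:
step_arm(
  targets=[
    [[0,0,0],[-0.002,0,0.015],0.0],
    [[0,0,0],[-0.002,0,0.015],0.0],
    [[0,0,0],[-0.002,0,0.015],0.0],
    [[0,0,0],[0,0,0.01],0.0],
    [[0,0,0],[0,0,0],0.0],
  ],
)

```text
clock: 45.93
ee_pos: [511.7, 273.5, 87.5]
ee_rot: [[0.001, 0.002, 1.0], [-1.0, 0.001, 0.001], [-0.001, -1.0, 0.002]]
contact_force: [0.8, 0.7, -0.5]
opening: -0.2
```

```bash
python3 - <<'E'
from h import *
s=ctrl.sense();print(s['ee_pos'],s['contact_force']);im=cap('wrist','w18');im2=cap('side','s18')
cv2.imwrite('pics/s18c.png',cv2.resize(im2[120:310,150:370,::-1],None,fx=3.1,fy=3.1,interpolation=cv2.INTER_CUBIC))
E
```

```text
[511.66360299 273.47119741  87.51247561] [ 0.77799677  0.71538932 -0.53335214]
```

View pics/w18.png

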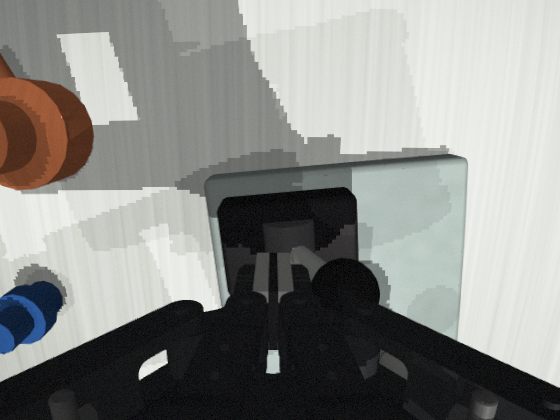

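View pics/s18c.png

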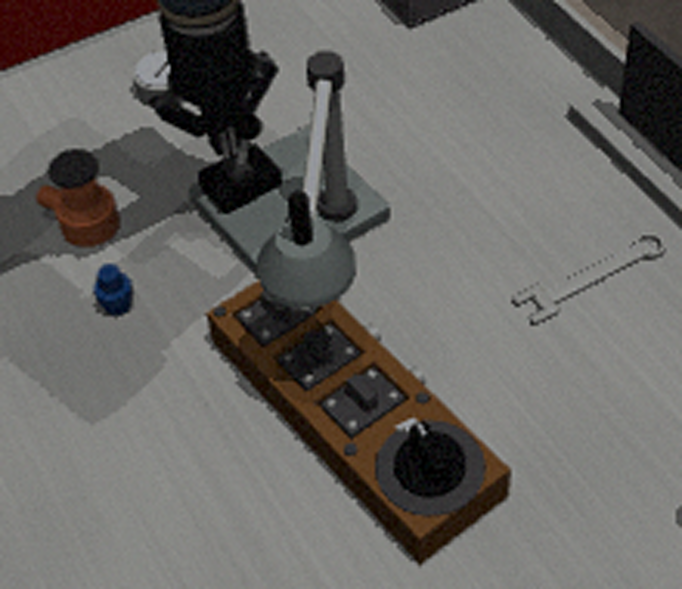

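Emit:
step_arm(
  targets=[
    [[0,0,0],[0,0,0.008],0.0],
    [[0,0,0],[0,0,0.006],0.0],
    [[0,0,0],[0,0,0.004],0.0],
    [[0,0,0],[0,0,0],0.0],
  ],
)

```text
clock: 46.37
ee_pos: [517.4, 273.2, 87.4]
ee_rot: [[0.001, -0.0, 1.0], [-1.0, -0.0, 0.001], [0.0, -1.0, -0.0]]
contact_force: [0.0, 0.6, -1.0]
opening: -0.3
```

Emit:
step_arm(
  targets=[
    [[0,0,0],[0,0,0.006],0.0],
    [[0,0,0],[0,0,0],0.0],
    [[0,0,0],[0,0,0],0.0],
  ],
)

```text
clock: 46.62
ee_pos: [518.0, 273.2, 87.3]
ee_rot: [[0.001, -0.004, 1.0], [-1.0, -0.001, 0.001], [0.001, -1.0, -0.004]]
contact_force: [-5.2, 1.3, 1.5]
opening: 0.2
```

```bash
python3 - <<'E'
from h import *
s=ctrl.sense();print(s['ee_pos'],s['contact_force']);im=cap('wrist','w19')
E
```

```text
[517.99939983 273.18221923  87.3366043 ] [-5.19846617  1.30575207  1.49823502]
```

View pics/w19.png

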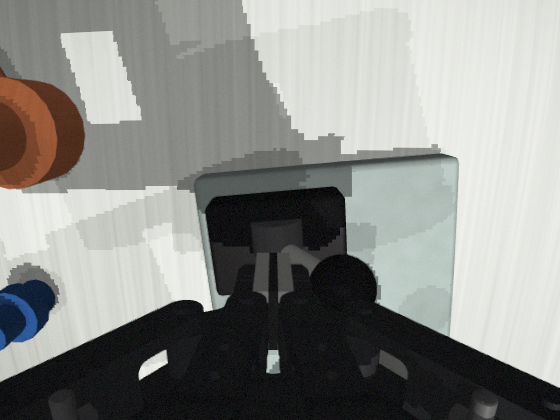

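Emit:
step_arm(
  targets=[
    [[0,0,0],[0,0,-0.02],0.0],
    [[0,0,0],[0,0,-0.06],0.0],
    [[0,0,0],[0,0,-0.08],0.0],
    [[0,0,0],[0,-0.06,0],0.0],
    [[0,0,0],[0,-0.1,0],0.0],
    [[0,0,0],[0,-0.1,0],0.0],
    [[0,0,0],[0,-0.1,0],0.0],
    [[0,0,0],[0,-0.1,0],0.0],
    [[0,0,0],[0,-0.1,0],0.0],
    [[0,0,0],[0,-0.1,0],0.0],
    [[0,0,0],[0,0,0],0.0],
    [[0,0,0],[0,0,0],0.0],
  ],
)

```text
clock: 47.67
ee_pos: [457.9, 273.7, 355.2]
ee_rot: [[0.001, 0.01, 1.0], [-1.0, 0.003, 0.001], [-0.003, -1.0, 0.01]]
contact_force: [-0.4, 0.3, -0.4]
opening: -0.3
```

```bash
python3 - <<'E'
from h import *
import pickle
s=ctrl.sense();print(s['ee_pos'],s['contact_force'],s['clock']);im=cap('wrist','w20');im2=cap('side','s20');im3=cap('scene','sc20');pickle.dump(s,open('w20.pkl','wb'))
cv2.imwrite('pics/s20c.png',cv2.resize(im2[120:310,150:370,::-1],None,fx=3.1,fy=3.1,interpolation=cv2.INTER_CUBIC))
cv2.imwrite('pics/sc20c.png',cv2.resize(im3[145:255,210:380,::-1],None,fx=4.7,fy=4.7,interpolation=cv2.INTER_CUBIC))
E
```

```text
[457.94772328 273.67601419 355.17242508] [-0.44306816  0.30714815 -0.39914193] 47.6667
```

View pics/s20c.png

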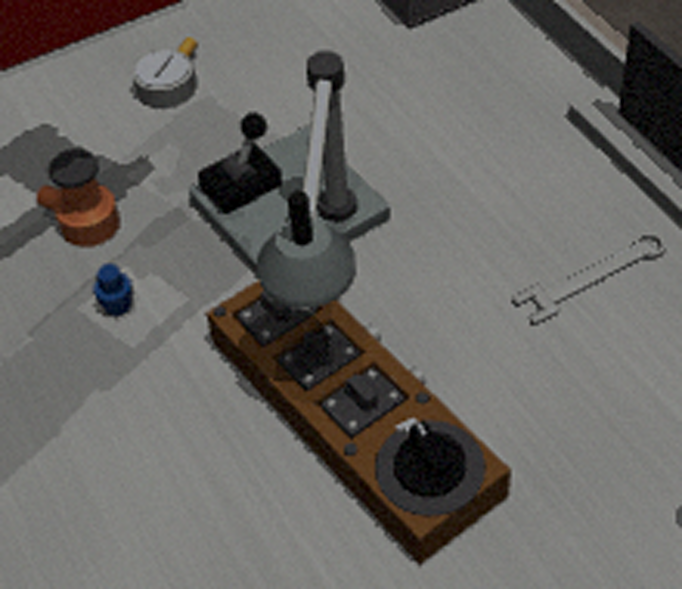

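View pics/sc20c.png

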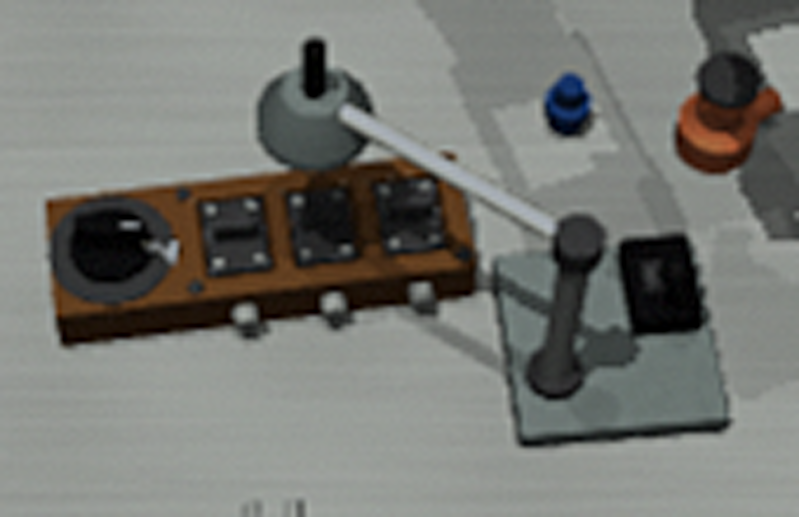

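View pics/w20.png

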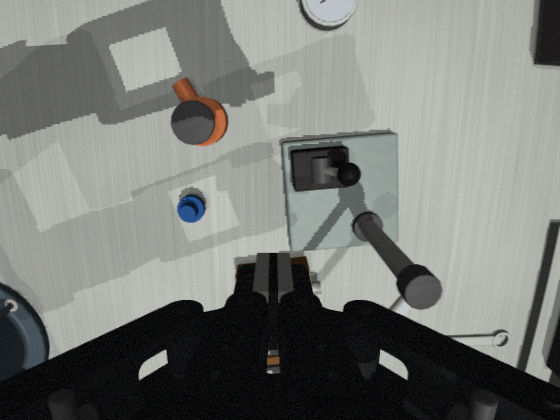

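```bash
python3 - <<'E'
from h import *
import pickle
np.set_printoptions(precision=1,suppress=True)
s=pickle.load(open('w20.pkl','rb'));W=cam('wrist',s);S=cam('side');C=cam('scene')
A=np.zeros((3,3));b=np.zeros(3)
for K,px in((W,(349,174)),(S,(150+253/3.1,120+125/3.1))):
    o,D=ray(K,[px]);d=D[0]/np.linalg.norm(D[0]);M=np.eye(3)-np.outer(d,d);A+=M;b+=M@o
B=np.linalg.solve(A,b);off=np.array([496.7,270.7,90.9]);ch=np.linalg.norm(B-off)
print(B,'swing',2*np.arcsin(ch/2/55),'(off->now, 0.9 full)')
print('handle scene',onz(C,[(210+315/4.7,145+42/4.7)],258),'side',onz(S,[(150+298/3.1,120+198/3.1)],258))
ctrl.sense()
E
```

```text
[544.6 273.9  93.5] swing 0.9045390996758458 (off->now, 0.9 full)
handle scene [[469.7  27.  258. ]] side [[470.9  22.1 258. ]]
```

Everything agrees: the toggle has swung about 0.90 rad and the lamp head is within 9 mm of the middle pocket. Handing in.

```bash
python3 -c "
from rig import ctrl
print(ctrl.sign_off())"
```

```text
the job is handed in; nothing more can be done
None
```

The job is handed in at about 48 s of the 208 s allowed, and none of my last checks failed or disagreed. The sign-off itself reports no verdict.

- **Lamp clear:** I swung the arm about 70°, which put the head roughly 210 mm from the middle pocket.
- **Knob:** I turned it clockwise until the pointer was within about 1 mm of the white mark in the close view.
- **Covers:** All three dark covers are in, one per pocket. Each was pressed until it met the hard stop at 31–33 N, and all look flush and level in the pictures. One cover was knocked about 30 mm aside before I reached it, so I measured it again before grasping. I never gripped any of the orange or purple look-alikes.
- **Lamp back:** The head is over the middle pocket. The two fixed cameras put it 6–9 mm from the pocket's centre.
- **Toggle:** I pushed it over to its stop last. Its tip position before and after gives a swing of about 0.90 rad, against the 0.72 needed.
- **At hand-in:** The gripper was clear of everything, with contact force about zero. The bystanders in the last pictures (valve, one fitting, wrench, gauge) were where they started. The tin and the other fitting were out of the views I checked at the end.

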